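# Preset the purge valve of a bench gas manifold with its T-key

## Task

Preset the purge valve of the bench gas manifold, the one above the outlet that has the hose barb: lift the T-handled key out of its stand, fit its square tip well down into the recess of that valve's knob, screw the valve clockwise until it seats, then back it off a quarter turn. Finish still gripping the key, upright in the recess with the valve at that quarter turn, so that the setting cannot creep while a colleague tightens the gland nut. Leave the other two valves shut and do not knock anything over or out of its place.

Things in the scene. Friction and masses are not known exactly. Their poses are not given: they have to be found in the camera images.
- key_grip (a point): centre of the T-bar of the loose valve key, half-way up the bar: black, 72 mm long (along x), 14 mm wide (y), 16 mm high. Below it an upright 12 mm steel shaft (z up); the tip is 100 mm below this point. A 28 mm collar 40 to 45 mm above the tip rests on the stand. The key starts upright, tip 40 mm deep in the stand's hole: lift it straight up 45 mm or more. About 0.14 kg
- key_tip (a point): lower end of the valve key, on its axis: the tip is a 12 mm square, 23 mm long, its flats parallel to the T-bar's x and y, with the last 4 mm reduced to 9.5 mm square as a lead-in
- key_stand: grey plastic block, 50 mm (x) by 80 mm (y), 50 mm high, on a 64 x 94 mm foot; fixed to the worktop. Origin at the centre of its underside. The key's hole lies 16 mm to its -y side; the smaller hole 22 mm to its +y side is empty
- manifold: gas manifold, fixed: a dark foot 60 x 222 x 8 mm with three 48 mm wide aluminium valve blocks in a row, a small gauge on its +y end. Origin: centre of the underside, x away from the outlets, y along the row. One outlet is a ribbed hose barb, two are closed by hexagon plugs; the order varies. On each block a brass gland nut and a black 40 mm knob with a square recess, about 81 mm above the worktop
- purge_valve_recess (a point): centre of the mouth of the square recess in the purge valve's knob (block with the hose barb); turns with the knob. Recess 13 mm square, 14 mm deep, slightly chamfered, sides along this point's x and y; z up. The key has about 5 degrees of play in it each way. The knob's white index line lies along -x, at the long tick (outlet side) when shut. The knob rises 4 mm a turn as it opens
- purge_valve (a joint): how far the purge valve is unscrewed from its seat, in radians: 0 is seated (hard stop), larger is anticlockwise seen from above; free up to 3.0. It starts somewhere between 0.5 and 1.2 and stays where it is left; turning takes about 0.1 N m
- spare_valve_1 (a joint): the same for a valve above a plugged outlet; shut (0)
- spare_valve_2 (a joint): the same for the other valve above a plugged outlet; shut (0)
- amber: small brown glass bottle with a white cap, 45 mm across and 91 mm high, a bystander behind the manifold; origin at its underside
- media: glass bottle with a blue screw cap, 60 mm across and 95 mm high, a bystander behind the manifold; origin at its underside
- coverslips: small flat plastic box, 34 x 52 x 16 mm, a bystander on the left; origin at its underside
Mind the look-alikes: they are no part of the job. What is meant by the part that bears key_grip is not purple, and is the larger of those in its own colour.

How it is judged:
On the way, in this order (a step that is already met when the one before it is completed fails the run):
1. the key is upright in the purge valve's recess, its tip at least 8 mm deep, in the gripper (z of key_tip in the frame of purge_valve_recess between -0.018 and -0.008 m and horizontal distance between key_tip and purge_valve_recess below 0.003 m and angle between key_tip's own z axis and vertical below 0.12 rad and contact force between the fingers and valve_key above 2 N), for 0.2 s.
2. the purge valve is screwed in to its seat by the key (all of step 1 and value of joint purge_valve below 0.05 rad), for 0.2 s.
At the end, for the whole second after the job is handed in: key still gripped, upright (7 deg) in the purge valve, tip 8 mm deep or more and within 3 mm of the middle; valve at rest 1.57 rad (within 0.30) open, after being screwed to its seat (below 0.05 rad) with the key; other two valves shut (below 0.1 rad) (all of step 1 and value of joint purge_valve between 1.27 and 1.87 rad and velocity of joint purge_valve between -0.05 and 0.05 rad/s and contact force between valve_key and key_stand below 0.05 N and value of joint each of spare_valve_1, spare_valve_2 below 0.1 rad); the arm keeps its last pose, push and grip.
It fails at once if one of the other two valves is opened (0.1 rad or more) (not (value of joint spare_valve_1 below 0.1 rad) or not (value of joint spare_valve_2 below 0.1 rad)).
It fails at once if the brown bottle is pushed more than 30 mm from its place or knocked over (distance of amber from where it was at the start of the episode above 0.03 m or angle between amber's own z axis and vertical above 0.5 rad).
It fails at once if the blue-capped bottle is pushed more than 30 mm from its place or knocked over (distance of media from where it was at the start of the episode above 0.03 m or angle between media's own z axis and vertical above 0.5 rad).
It fails at once if the flat box is pushed more than 30 mm from its place or knocked over (distance of coverslips from where it was at the start of the episode above 0.03 m or angle between coverslips's own z axis and vertical above 0.5 rad).
It also fails if it takes over 54 s, if anything falls off the work surface, if the arm or the gripper's body presses on something with over 40 N, if the wrist force passes 120 N, or if a joint passes its speed limit or range.

## Robot

A 6-joint arm with a two-finger parallel gripper is mounted at the origin on a cart in front of the work surface, level with it; the furniture and walls round the work are solid. World frame = base frame: x ahead of the robot, y to its left, z up, the work surface at z = 0. Lengths are in m, angles in rad, forces in N, time in s.
With the tool pointing down it reaches from about 0.375 to 0.9 m from the base axis. Payload 3.1 kg.
Tool frame: the origin (TCP) lies midway between the tips of the shut fingers; the grasp point (between the pads) lies 19 mm behind it; z points along the fingers, y is the direction in which the jaws open and shut (so a half turn about z gives the same grasp; the last joint's range is limited). The gripper opens to 85 mm and grips with 20 to 120 N. Pads are 22 mm wide; open, the fingers measure 114 mm over their backs; the gripper's body (76 mm by 85 mm) begins 54 mm behind the grasp point. The pads swing forward as they close: fully open they stand 13 mm farther back than shut.
Start: joints at [-1.496, 0.527, 1.433, -0, 1.181, -0.178], TCP at [0.157, -0.605, 0.231] pointing down, gripper open.
Joint ranges: [-3.08, 3.08], [-0.75, 2.2], [0.22, 2.44], [-1.43, 4.57], [0, 2.65], [-2.85, 2.85]. Speed limits (rad/s): [2.79, 2.79, 3.14, 3.14, 3.14, 3.14].

## Interface

Orientations are given as a unit quaternion [x, y, z, w].
In Python, from station import manip gives the robot as it stands.
- The arm moves only by the tool servo_tool, never from a script. Its argument "motion" is a list of rows, each a list of 7 numbers: the shift along the tool's x, y, z in mm, then the turn, a rotation vector about the tool's x, y, z in rad, then the opening, from -1 (shut) to 1 (fully open), so that 0 is half open. In form: [[x, y, z, rx, ry, rz, hand], ...]. A call has 1 to 12 rows; each row shifts and turns the pose as measured when the row begins, along the tool's axes as they then stand; what a row does not reach is not made up. A row lasts 1/12 s, in which the tool goes at most 41.7 mm and 7.16 degrees, less where a joint would pass 70% of its speed; a pose out of reach is approached as far as the arm can. A call with a gripper value outside its range is refused whole. The fingers move at their own pace and stop on an object; "grip_force" is the grip in N (left out, the last holds). Time passes only in rows, so rows that do not move let the fingers close. It gives the time, the measured TCP pose, the force and the opening at its end, in the units of the state.
- manip.sense(): the state, without advancing time (a new reading comes with each control period).
- manip.snapshot(name): name is "side" or "top" or "wrist"; returns a dict with "frame" (400x640x3 uint8, red, green, blue), "mtx" (3x3 intrinsics, pixels), "world_from_camera" (4x4, takes a point from camera to world coordinates). Camera axes: x right, y up, looking along -z (the intrinsics and any distortion apply to the point x, -y, -z); pixel columns grow to the right and rows downward; lengths in m; the calibration is good to about 2 mm. A picture is of the moment at which its call begins. There is no depth.
- manip.sign_off(): hands the job in, once; it reports no verdict.
The state is a dict: "t": time; "q": joint angles; "qd": joint speeds; "tau": joint torques, N m; "tcp_pos": TCP position; "tool_rot": TCP orientation; "force": force on the tool from outside, world axes, zero at the start; "ft_torque": the same for the moment, N m; "finger_gap": opening from 0.0 (shut) to 1.0 (fully open).
Only numpy, scipy, OpenCV 4.12 (cv2) and the standard library are available. Lean on these libraries where they do the work, as an engineer would, in place of code of your own. Each camera call takes 0.05 s, during which the arm holds its last target.

## Working session

There is one attempt and no reset: what is moved stays moved. The work goes in short steps, Python scripts to look and compute and a tool call to move; the robot and the scene stay as the last step left them, time stands still between calls to the robot, and variables do not carry over. Pictures are saved under pics/ and viewed, and the job is handed in when it is done.

Besides the shell and the picture viewer there is one more tool, called after ">>>" as name([rows], argument=value, ...), one row to a line, values as JSON. servo_tool: Moves the arm, as the interface text tells. Its arguments: {"type":"object","properties":{"motion":{"type":"array"},"grip_force":{"type":"number"}},"required":["motion"]}

```bash
mkdir -p pics; ls; python3 - <<'E'
from station import manip
import cv2,json
s=manip.sense();print({k:(v if not hasattr(v,'tolist') else v.tolist()) for k,v in s.items()})
for n in ["side","top","wrist"]:
    d=manip.snapshot(n);cv2.imwrite(f"pics/{n}0.png",d["frame"][:,:,::-1]);print(n,d["mtx"].round(1).tolist(),d["world_from_camera"].round(3).tolist(),[k for k in d])
E
```

```text
pics
{'t': 0.0, 'q': [-1.4955095248852042, 0.528499734844692, 1.4339095474912507, 1.0728523674713796e-05, 1.1814222668885404, -0.1784929480348466], 'qd': [-0.0006419108106775457, -0.0008835621070008409, -0.0007460005398774507, -0.00016127148749616252, -3.09632366063893e-05, -0.0009628302874861701], 'tau': [0.000431880234827986, -44.234551191329956, -17.80269742012024, -4.380049176688772e-05, 0.00852776225656271, -8.118257426303899e-06], 'tcp_pos': [0.15689534558068202, -0.6042350376852647, 0.2303107110708277], 'tool_rot': [0.9919599126722355, 0.1265475344042413, 6.269514537546241e-05, -0.001117701577807319], 'force': [0.36041105189056155, 0.22664228731173947, 0.19896539295498378], 'ft_torque': [0.01059022844445951, -0.037042501705448795, 0.03245607579180424], 'finger_gap': 0.9986009194151839}
side [[423.3, 0.0, 313.9], [0.0, 423.3, 196.5], [0.0, 0.0, 1.0]] [[-0.971, 0.163, -0.173, 0.312], [-0.238, -0.617, 0.75, 1.024], [0.016, 0.77, 0.638, 0.796], [0.0, 0.0, 0.0, 1.0]] ['frame', 'mtx', 'world_from_camera']
top [[419.4, 0.0, 317.5], [0.0, 419.4, 194.4], [0.0, 0.0, 1.0]] [[0.029, 0.983, -0.18, 0.264], [-1.0, 0.03, 0.001, 0.196], [0.007, 0.18, 0.984, 1.435], [0.0, 0.0, 0.0, 1.0]] ['frame', 'mtx', 'world_from_camera']
wrist [[346.0, 0.0, 321.7], [0.0, 346.0, 200.9], [0.0, 0.0, 1.0]] [[0.251, 0.918, 0.307, 0.236], [-0.968, 0.238, 0.077, -0.585], [-0.002, -0.316, 0.949, 0.374], [0.0, 0.0, 0.0, 1.0]] ['frame', 'mtx', 'world_from_camera']
```

View pics/side0.png

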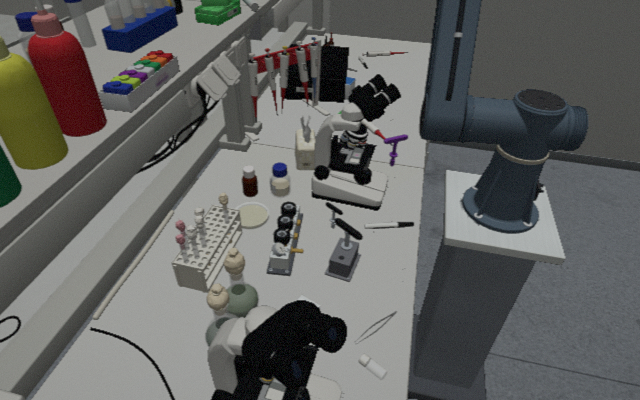

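View pics/top0.png

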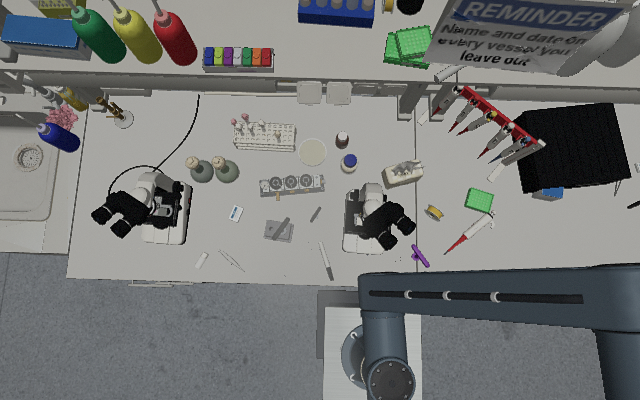

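View pics/wrist0.png

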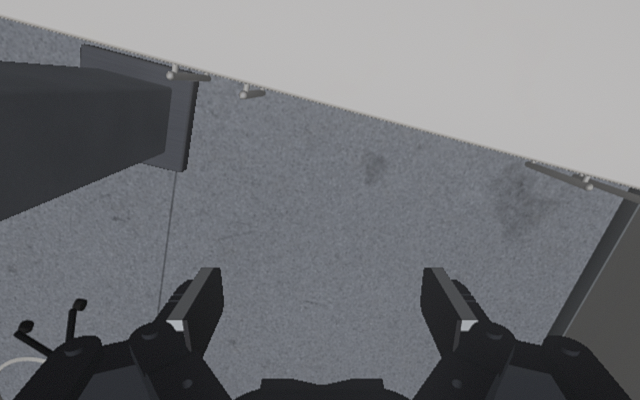

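```bash
python3 - <<'E'
import cv2,numpy as np
a=cv2.imread('pics/side0.png')[180:300,230:420]
b=cv2.imread('pics/top0.png')[150:270,220:370]
cv2.imwrite('pics/cs.png',cv2.resize(a,None,fx=4,fy=4,interpolation=cv2.INTER_CUBIC))
cv2.imwrite('pics/ct.png',cv2.resize(b,None,fx=5,fy=5,interpolation=cv2.INTER_CUBIC))
E
```

```text
(no output)
```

View pics/cs.png

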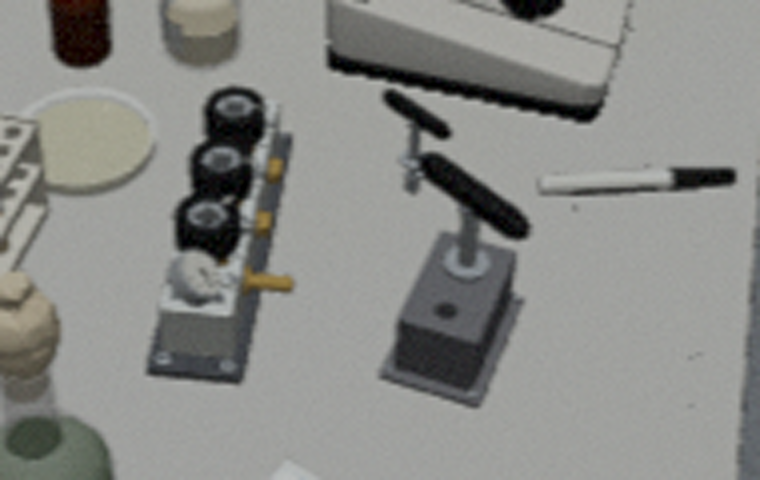

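View pics/ct.png

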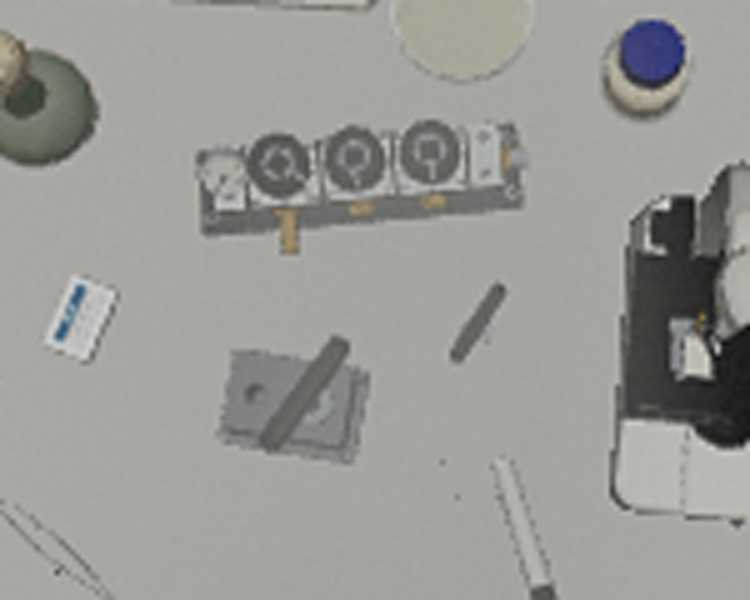

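```bash
cat > h.py <<'E'
import numpy as np,cv2
from station import manip
from scipy.spatial.transform import Rotation as R
def ray(d,uv):
    K=d["mtx"];T=d["world_from_camera"]
    p=np.linalg.inv(K)@np.array([uv[0],uv[1],1.0]); p=np.array([p[0],-p[1],-p[2]])
    return T[:3,3],T[:3,:3]@p
def onz(d,uv,z):
    o,r=ray(d,uv);return o+r*(z-o[2])/r[2]
def proj(d,P):
    T=d["world_from_camera"];c=T[:3,:3].T@(np.asarray(P)-T[:3,3]);c=np.array([c[0],-c[1],-c[2]]);u=d["mtx"]@c;return u[:2]/u[2]
def tri(a,ua,b,ub):
    o1,r1=ray(a,ua);o2,r2=ray(b,ub);r1/=np.linalg.norm(r1);r2/=np.linalg.norm(r2)
    t=np.linalg.lstsq(np.stack([r1,-r2],1),o2-o1,rcond=None)[0];p,q=o1+r1*t[0],o2+r2*t[1]
    return (p+q)/2,np.linalg.norm(p-q)
E
python3 - <<'E'
from h import *
t=manip.snapshot("top");s=manip.snapshot("side")
C=lambda x,y:(220+x/5,150+y/5)
S=lambda x,y:(230+x/4,180+y/4)
for n,a,b,z in [("bar",(305,393),(474,195),.11),("bar+x?",(340,342),(425,160),.118),("bar-x",(269,446),(522,230),.118),("barbknob",(278,165),(207,215),.082),("mid",(353,157),(222,165),.081),("far",(430,152),(235,110),.081),("smallT",(478,322),(417,115),.1)]:
    print(n,onz(t,C(*a),z).round(4),onz(s,S(*b),z).round(4),[x.round(4) for x in tri(t,C(*a),s,S(*b))])
st=manip.sense();print(st['tcp_pos'],R.from_quat(st['tool_rot']).as_matrix().round(3).tolist())
T=manip.snapshot("wrist")["world_from_camera"]
M=np.eye(4);M[:3,:3]=R.from_quat(st['tool_rot']).as_matrix();M[:3,3]=st['tcp_pos']
print((np.linalg.inv(M)@T).round(4).tolist())
E
```

```text
bar [0.3932 0.3062 0.11  ] [0.392  0.3106 0.11  ] [array([0.393 , 0.3065, 0.1061]), np.float64(0.0011)]
bar+x? [0.4253 0.2849 0.118 ] [0.4242 0.2971 0.118 ] [array([0.4263, 0.2856, 0.1073]), np.float64(0.0006)]
bar-x [0.3585 0.3265 0.118 ] [0.3598 0.34   0.118 ] [array([0.3601, 0.3277, 0.1058]), np.float64(0.0013)]
barbknob [0.5457 0.333  0.082 ] [0.5466 0.3389 0.082 ] [array([0.5476, 0.3337, 0.0765]), np.float64(0.0016)]
mid [0.5528 0.2839 0.081 ] [0.5509 0.2937 0.081 ] [array([0.5543, 0.2845, 0.072 ]), np.float64(0.0008)]
far [0.5577 0.2333 0.081 ] [0.5577 0.2422 0.081 ] [array([0.5599, 0.2335, 0.073 ]), np.float64(0.0009)]
smallT [0.443  0.1982 0.1   ] [0.4402 0.2386 0.1   ] [array([0.4473, 0.1982, 0.0642]), np.float64(0.001)]
[ 0.15692328 -0.60461812  0.2308385 ] [[0.968, 0.251, -0.0], [0.251, -0.968, 0.001], [0.0, -0.001, -1.0]]
[[-0.0006, 0.9486, 0.3166, 0.0813], [1.0, 0.0004, 0.0007, 0.0005], [0.0005, 0.3166, -0.9486, -0.144], [0.0, 0.0, 0.0, 1.0]]
```

```bash
python3 - <<'E'
from h import *
t=manip.snapshot("top");s=manip.snapshot("side")
for n,a,b in [("eyep",(402,222),(385,100)),("scopehead",(372,195),(350,120)),("white top",(370,188),(322,118))]:
    print(n,[x.round(4) for x in tri(t,a,s,b)])
a=cv2.imread('pics/side0.png')[20:220,230:420];cv2.imwrite('pics/c2.png',cv2.resize(a,None,fx=3,fy=3))
E
```

```text
eyep [array([ 0.3857, -0.043 ,  0.2717]), np.float64(0.04)]
scopehead [array([0.4653, 0.0364, 0.2423]), np.float64(0.0394)]
white top [array([0.5138, 0.0422, 0.2364]), np.float64(0.0134)]
```

View pics/c2.png

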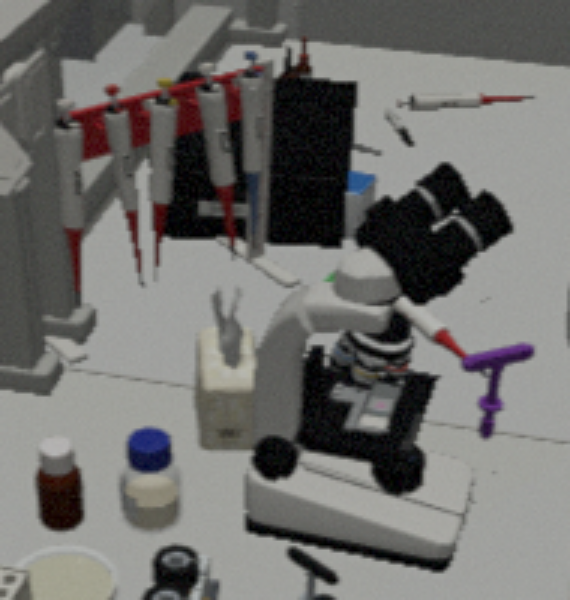

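>>> servo_tool([
  [0,-12,-38,0,0,0,0.3],
  [0,-12,-38,0,0,0,0.3],
  [0,-12,-38,0,0,0,0.3],
  [0,-14,-38,0,0,0,0.3],
  [0,-14,-38,0,0,0,0.3],
  [0,-14,-38,0,0,0,0.3],
  [38,0,0,0,0,-0.078,0.3],
  [38,0,0,0,0,-0.078,0.3],
  [38,0,0,0,0,-0.078,0.3],
  [38,0,0,0,0,-0.078,0.3],
  [38,0,0,0,0,-0.078,0.3],
  [38,0,0,0,0,-0.078,0.3],
])

```text
t: 1.4
tcp_pos: [0.3398, -0.4311, 0.4698]
tool_rot: [0.935, 0.354, -0.0, 0.001]
force: [-0.2, -1.3, -0.3]
finger_gap: 0.647
```

>>> servo_tool([
  [40,-4,0,0,0,-0.088,0.3],
  [40,-4,0,0,0,-0.088,0.3],
  [40,-4,0,0,0,-0.088,0.3],
  [40,-4,0,0,0,-0.088,0.3],
  [40,-4,0,0,0,-0.088,0.3],
  [40,-4,0,0,0,-0.088,0.3],
  [40,-2,0,0,0,-0.088,0.3],
  [40,-2,0,0,0,-0.088,0.3],
  [40,-2,0,0,0,-0.088,0.3],
  [40,-2,0,0,0,-0.088,0.3],
  [40,0,0,0,0,-0.088,0.3],
  [40,0,0,0,0,-0.088,0.3],
])

```text
t: 2.4
tcp_pos: [0.4724, 0.03, 0.4672]
tool_rot: [0.608, 0.794, 0.001, 0.003]
force: [-0.4, -0.0, 0.1]
finger_gap: 0.646
```

>>> servo_tool([
  [37,4,0,0,0,-0.108,0.3],
  [37,8,0,0,0,-0.108,0.3],
  [36,12,0,0,0,-0.108,0.3],
  [34,16,5,0,0,-0.108,0.3],
  [32,19,15,0,0,-0.108,0.3],
  [30,23,15,0,0,-0.108,0.3],
  [27,26,15,0,0,-0.108,0.3],
  [0,0,0,0,0,0,0.3],
])

```text
t: 3.07
tcp_pos: [0.4213, 0.3076, 0.4178]
tool_rot: [0.248, 0.969, 0.003, 0.006]
force: [-0.4, 0.3, -0.3]
finger_gap: 0.65
```

```bash
python3 - <<'E'
from h import *
w=manip.snapshot("wrist");cv2.imwrite("pics/w1.png",w["frame"][:,:,::-1])
st=manip.sense();print(st['t'],st['tcp_pos'],R.from_quat(st['tool_rot']).as_matrix().round(3).tolist(),st['q'])
for P in [(.393,.3065,.11),(.546,.333,.082),(.5528,.284,.081),(.5577,.233,.081)]: print(proj(w,P))
E
```

```text
3.1167 [0.42240901 0.30533646 0.41908517] [[-0.875, 0.485, 0.016], [0.485, 0.875, 0.002], [-0.013, 0.009, -1.0]] [ 0.41417908  0.20517511  1.41713857 -0.00498013  1.50421622 -0.65034623]
[308.2917225  129.73914451]
[375.3168409  210.18884189]
[347.98347095 228.39029674]
[319.96546835 245.78156451]
```

View pics/w1.png

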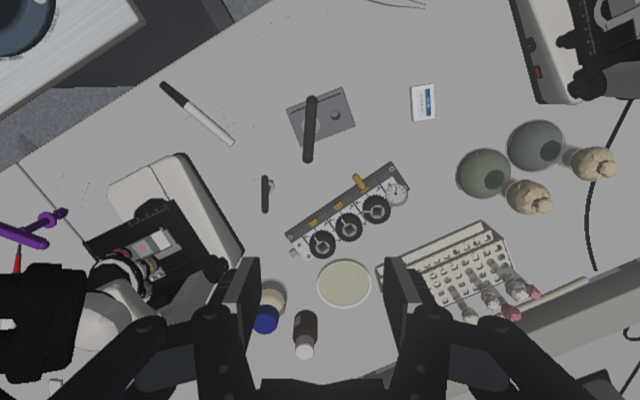

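```bash
python3 - <<'E'
from h import *
w=manip.snapshot("wrist");f=w["frame"]
cv2.imwrite("pics/w1k.png",cv2.resize(f[85:255,260:430,::-1],None,fx=4.5,fy=4.5,interpolation=cv2.INTER_CUBIC))
m=(f.max(2)<38).astype(np.uint8)
cs,_=cv2.findContours(m,cv2.RETR_EXTERNAL,cv2.CHAIN_APPROX_NONE)
for c in cs:
    (x,y),(a,b),an=cv2.minAreaRect(c)
    if cv2.contourArea(c)>30 and 250<x<420 and 80<y<260: 
        print(round(x,1),round(y,1),round(a,1),round(b,1),round(an,1),cv2.contourArea(c))
        if a*b>500 and y<170:
            bx=cv2.boxPoints(((x,y),(a,b),an)); print([onz(w,p,.118).round(4).tolist() for p in bx], onz(w,(x,y),.116))
E
```

```text
(no output)
```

View pics/w1k.png

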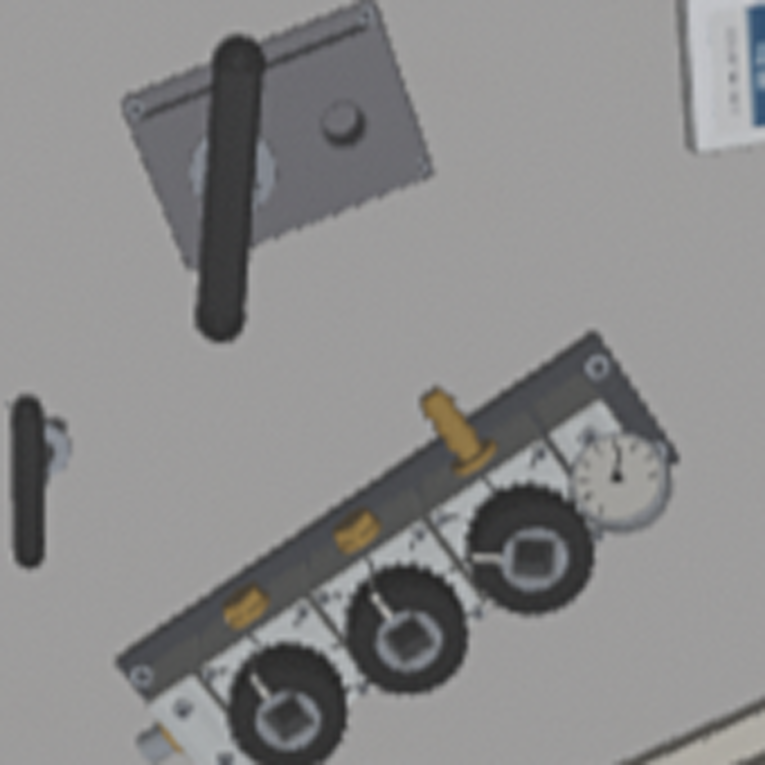

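```bash
python3 - <<'E'
from h import *
w=manip.snapshot("wrist");f=w["frame"]
m=(f.max(2)<72).astype(np.uint8)
cs,_=cv2.findContours(m,cv2.RETR_EXTERNAL,cv2.CHAIN_APPROX_NONE)
for c in cs:
    (x,y),(a,b),an=cv2.minAreaRect(c)
    if cv2.contourArea(c)>30 and 250<x<420 and 80<y<260: 
        print(round(x,1),round(y,1),round(a,1),round(b,1),round(an,1),cv2.contourArea(c))
C=lambda x,y:(260+(x+.5)/4.5-.5,85+(y+.5)/4.5-.5)
e=[onz(w,C(*p),.112) for p in [(238,36),(218,342)]]
print(e,np.linalg.norm(e[0]-e[1]),(e[0]+e[1])/2,np.arctan2(*(e[0]-e[1])[1::-1]))
for n,c,i,z in [("purge",(533,557),(475,556),.0815),("s1",(407,637),(374,595),.081),("s2",(289,717),(254,677),.081)]:
    P=onz(w,C(*c),z);I=onz(w,C(*i),z);d=P-I;print(n,P,"yaw x-axis",np.arctan2(d[1],d[0]),np.linalg.norm(d))
E
```

```text
324.2 239.9 26.8 25.5 63.4 525.0
350.0 222.5 27.0 26.0 90.0 541.5
378.5 206.0 6.0 7.0 90.0 36.0
378.0 204.5 27.0 26.0 90.0 344.0
267.5 190.0 36.0 7.0 90.0 183.0
310.8 124.5 11.5 67.3 5.0 617.0
[array([0.35980276, 0.3293797 , 0.112     ]), array([0.43170948, 0.28154736, 0.112     ])] 0.08636266292650184 [0.39575612 0.30546353 0.112     ] 2.5546061843060626
purge [0.55095628 0.33202288 0.0815    ] yaw x-axis 1.038778432415952 0.019223916149426725
s1 [0.55614146 0.28229249 0.081     ] yaw x-axis 0.13230893659068402 0.019080378353864842
s2 [0.56264709 0.23317999 0.081     ] yaw x-axis 0.15807288051329843 0.01924081735140602
```

```bash
cat >> h.py <<'E'
def go(P,yaw,st=None):
    st=st or manip.sense();M=R.from_quat(st['tool_rot']).as_matrix()
    G=np.array([[np.cos(yaw),np.sin(yaw),0],[np.sin(yaw),-np.cos(yaw),0],[0,0,-1]])
    d=M.T@(np.asarray(P)-st['tcp_pos'])*1000; r=R.from_matrix(M.T@G).as_rotvec()
    x=M[:,0];print("t",round(st['t'],2),"tcp",np.round(st['tcp_pos'],4),"yaw",round(np.arctan2(x[1],x[0]),4),"tilt z",M[:2,2].round(4),"gap",round(st['finger_gap'],3),"F",np.round(st['force'],1),"T",np.round(st['ft_torque'],2))
    print("  shift mm",d.round(1),"rot",r.round(3))
E
python3 - <<'E'
from h import *
w=manip.snapshot("wrist");t=manip.snapshot("top")
cv2.imwrite("pics/t1.png",cv2.resize(t["frame"][150:270,220:370,::-1],None,fx=5,fy=5,interpolation=cv2.INTER_CUBIC))
C=lambda x,y:(260+(x+.5)/4.5-.5,85+(y+.5)/4.5-.5)
c=C(228,189)
print(c,tri(w,c,t,(281,228.6)), [onz(w,c,z).round(4) for z in (.11,.118)])
s=manip.snapshot("side");print(tri(w,c,s,(230+474/4,180+195/4)))
go((.395,.306,.2),2.555)
E
```

```text
(310.27777777777777, 126.61111111111111) (array([0.3940726 , 0.30565973, 0.11652595]), np.float64(0.0030487847677974416)) [array([0.3963, 0.3051, 0.11  ]), array([0.3955, 0.3058, 0.118 ])]
(array([0.39472177, 0.30467088, 0.1044405 ]), np.float64(0.004164568320766024))
t 3.37 tcp [0.4255 0.3014 0.4217] yaw 2.6265 tilt z [0.0212 0.0023] gap 0.652 F [-0.9  0.8  0.4] T [ 0.02 -0.01  0.02]
  shift mm [ 32.7 -13.8 221. ] rot [0.013 0.017 0.072]
```

View pics/t1.png

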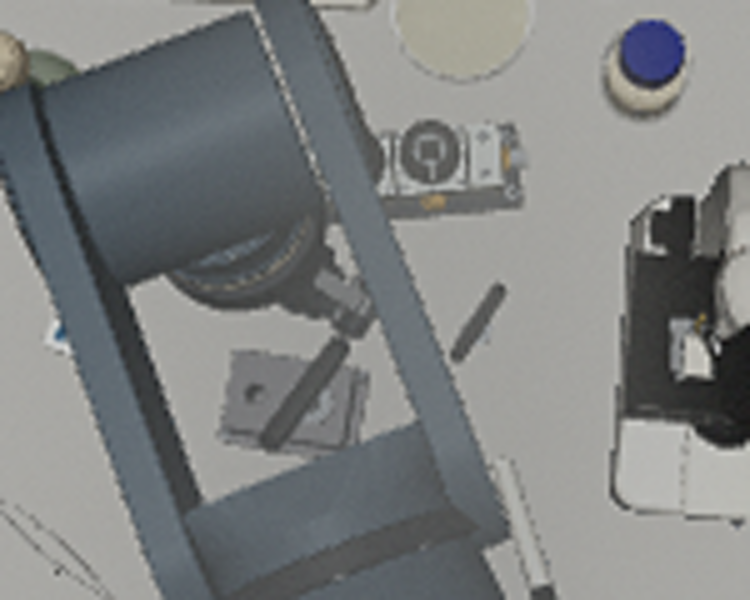

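>>> servo_tool([
  [8,-4,35,0.006,0.008,0.04,0.3],
  [8,-4,35,0.006,0.008,0.03,0.3],
  [8,-3,35,0,0,0,0.3],
  [8,-3,30,0,0,0,0.3],
  [0,0,0,0,0,0,0.3],
  [0,0,0,0,0,0,0.3],
])

```text
t: 3.87
tcp_pos: [0.4016, 0.3006, 0.29]
tool_rot: [0.299, 0.954, 0.006, 0.009]
force: [0.4, 0.0, 1.4]
finger_gap: 0.65
```

```bash
python3 - <<'E'
from h import *
go((.395,.306,.2),2.555)
w=manip.snapshot("wrist");cv2.imwrite("pics/w2.png",w["frame"][:,:,::-1])
for P in [(.395,.306,.118),(.551,.332,.0815)]: print(proj(w,P))
go((.395,.306,.2),2.555)
E
```

```text
t 3.87 tcp [0.4016 0.3006 0.29  ] yaw 2.5334 tilt z [0.0199 0.0065] gap 0.65 F [0.4 0.  1.4] T [-0.06  0.05  0.01]
  shift mm [ 9.6 -0.9 89.9] rot [ 0.017  0.013 -0.021]
[319.60772901 165.48330329]
[416.18084676 254.61411572]
t 3.92 tcp [0.4015 0.3005 0.2901] yaw 2.5334 tilt z [0.0194 0.0062] gap 0.652 F [-0.4 -0.  -0. ] T [-0.03  0.02  0.  ]
  shift mm [ 9.5 -0.7 90. ] rot [ 0.016  0.013 -0.021]
```

View pics/w2.png

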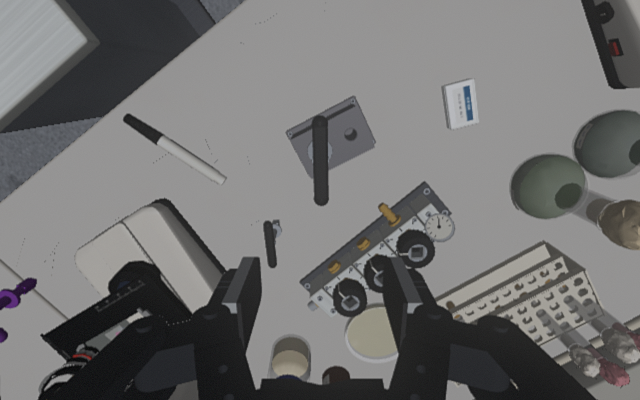

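```bash
cat >> h.py <<'E'
def bar(w,uv,z=.118,th=72,win=70):
    f=w["frame"];u,v=int(uv[0]),int(uv[1]);y0,x0=max(0,v-win),max(0,u-win);g=f[y0:v+win,x0:u+win].max(2)
    m=cv2.morphologyEx((g<th).astype(np.uint8),cv2.MORPH_OPEN,np.ones((5,5)))
    n,l,s,c=cv2.connectedComponentsWithStats(m);k=l[v-y0,u-x0]
    if k==0: print("no blob");return
    cn=cv2.findContours((l==k).astype(np.uint8),cv2.RETR_EXTERNAL,cv2.CHAIN_APPROX_NONE)[0][0]
    P=np.array([onz(w,(p[0]+x0,p[1]+y0),z)[:2] for p in cn[:,0]]).astype(np.float32)*1000
    (cx,cy),(a,b),an=cv2.minAreaRect(P); yaw=np.deg2rad(an if a>b else an+90)
    print("bar at",round(cx,1),round(cy,1),"size",round(a,1),round(b,1),"yaw",round(float(yaw),3),round(float(yaw)+np.pi,3))
E
python3 - <<'E'
from h import *
w=manip.snapshot("wrist")
for th in (65,75,90): bar(w,(321,160),.112,th)
E
```

```text
bar at 393.2 307.2 size 13.7 84.6 yaw 2.538 5.68
bar at 393.6 307.8 size 14.0 84.8 yaw 2.561 5.702
bar at 392.8 307.3 size 15.8 85.7 yaw 2.56 5.702
```

```bash
python3 - <<'E'
from h import *
go((.3935,.3073,.14),2.555)
E
```

```text
t 3.97 tcp [0.4022 0.3011 0.291 ] yaw 2.5337 tilt z [0.0217 0.0075] gap 0.65 F [0.7 0.2 0.8] T [-0.04  0.01  0.06]
  shift mm [ 12.7  -2.7 150.8] rot [ 0.018  0.014 -0.021]
```

>>> servo_tool([
  [4,-1,36,0.015,0.012,-0.015,0.3],
  [4,-1,36,0.008,0.008,-0.01,0.3],
  [3,-1,36,0,0,0,0.3],
  [2,0,30,0,0,0,0.3],
  [0,0,6,0,0,0,0.3],
])

```text
t: 4.38
tcp_pos: [0.4101, 0.3123, 0.1586]
tool_rot: [0.289, 0.957, 0.013, 0.012]
force: [-1.4, -1.1, 0.3]
finger_gap: 0.649
```

```bash
python3 - <<'E'
from h import *
go((.3935,.3073,.091),2.555)
w=manip.snapshot("wrist");cv2.imwrite("pics/w3.png",w["frame"][:,:,::-1])
print(proj(w,(.3935,.3073,.118)))
for th in (65,75): bar(w,proj(w,(.3935,.3073,.118)),.112,th,110)
E
```

```text
t 4.38 tcp [0.4101 0.3123 0.1586] yaw 2.5548 tilt z [0.0312 0.017 ] gap 0.649 F [-1.4 -1.1  0.3] T [-0.07  0.07  0.  ]
  shift mm [ 12.2 -15.5  66.9] rot [0.031 0.017 0.   ]
[296.49351544 214.43197986]
bar at 384.5 310.9 size 41.3 102.9 yaw 2.304 5.446
bar at 384.1 310.7 size 42.1 103.5 yaw 2.304 5.446
```

View pics/w3.png

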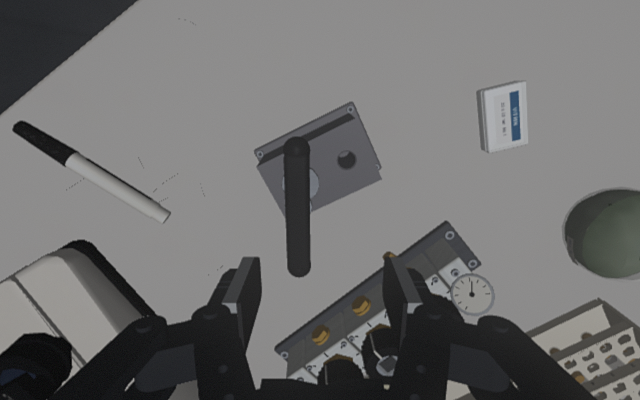

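>>> servo_tool([
  [6,-8,0,0.03,0.017,0,0.3],
  [5,-6,0,0,0,0,0.3],
  [0,0,0,0,0,0,0.3],
])

```text
t: 4.68
tcp_pos: [0.3997, 0.3086, 0.1645]
tool_rot: [0.29, 0.957, 0.005, 0.005]
force: [0.5, 0.6, 0.9]
finger_gap: 0.648
```

```bash
python3 - <<'E'
from h import *
go((.3935,.3073,.091),2.555)
E
```

```text
t 4.68 tcp [0.3997 0.3086 0.1645] yaw 2.5537 tilt z [0.0118 0.0063] gap 0.648 F [0.5 0.6 0.9] T [ 0.03  0.03 -0.01]
  shift mm [ 4.9 -5.3 73.5] rot [ 0.012  0.006 -0.001]
```

>>> servo_tool([
  [3,-3,25,0.012,0.006,0,0.3],
  [2,-2,25,0.004,0.003,0,0.3],
  [1,-1,10,0.004,0.003,0,0.3],
])

```text
t: 4.93
tcp_pos: [0.4004, 0.311, 0.1126]
tool_rot: [0.29, 0.957, 0.006, 0.006]
force: [-0.2, -0.0, -0.8]
finger_gap: 0.651
```

```bash
python3 - <<'E'
from h import *
go((.3935,.3073,.091),2.555)
w=manip.snapshot("wrist");cv2.imwrite("pics/w4.png",w["frame"][:,:,::-1])
go((.3935,.3073,.091),2.555)
print(proj(w,(.3935,.3073,.118)))
E
```

```text
t 4.93 tcp [0.4004 0.311  0.1126] yaw 2.5536 tilt z [0.0144 0.0073] gap 0.651 F [-0.2 -0.  -0.8] T [-0.01  0.04 -0.02]
  shift mm [ 3.9 -7.2 21.4] rot [ 0.014  0.008 -0.001]
t 4.98 tcp [0.4    0.3108 0.1118] yaw 2.5536 tilt z [0.0125 0.0065] gap 0.646 F [ 0.7  0.1 -1.1] T [-0.02  0.03 -0.01]
  shift mm [ 3.7 -6.8 20.7] rot [ 0.012  0.007 -0.001]
[307.28467655 266.82986703]
```

View pics/w4.png

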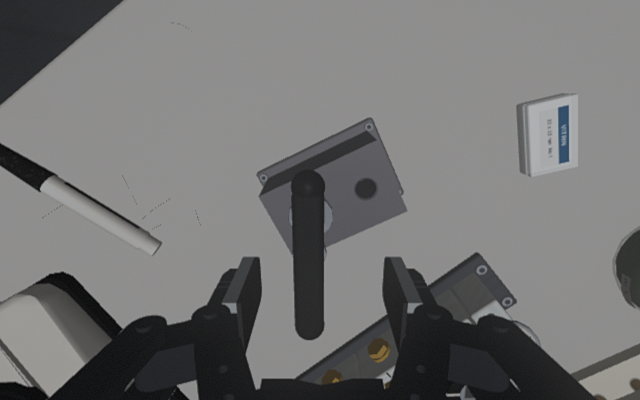

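```bash
python3 - <<'E'
from h import *
w=manip.snapshot("wrist")
for z in(.110,.112,.118):
    a,b=onz(w,(309,171),z),onz(w,(309.5,339),z);print(z,(a+b)/2,np.linalg.norm(a-b))
go((.393,.308,.091),2.555)
E
```

```text
0.11 [0.39494158 0.30675553 0.11      ] 0.08838330466864333
0.112 [0.3940557  0.30741348 0.112     ] 0.08716556506483643
0.118 [0.39139807 0.30938733 0.118     ] 0.0835123462534159
t 5.03 tcp [0.4002 0.3109 0.1126] yaw 2.5536 tilt z [0.0127 0.0065] gap 0.654 F [-0.   0.6  0.2] T [-0.01 -0.01  0.07]
  shift mm [ 4.6 -6.6 21.5] rot [ 0.012  0.007 -0.001]
```

>>> servo_tool([
  [3,-5,8,0.014,0.008,0,0.3],
  [2,-3,8,0.008,0.004,0,0.3],
  [1,-1,4,0.006,0.003,0,0.3],
])

```text
t: 5.28
tcp_pos: [0.3928, 0.3078, 0.0952]
tool_rot: [0.29, 0.957, -0.004, -0.004]
force: [-0.1, 0.4, -0.6]
finger_gap: 0.651
```

```bash
python3 - <<'E'
from h import *
go((.3935,.3077,.091),2.555)
E
```

```text
t 5.28 tcp [0.3928 0.3078 0.0952] yaw 2.5536 tilt z [-0.0091 -0.0057] gap 0.651 F [-0.1  0.4 -0.6] T [ 0.01 -0.03  0.  ]
  shift mm [-0.6  0.3  4.2] rot [-0.01  -0.004 -0.001]
```

>>> servo_tool([
  [0,0,4,-0.006,-0.003,0,0.3],
  [0,0,1,0,0,0,0.3],
])

```text
t: 5.45
tcp_pos: [0.3929, 0.3079, 0.0899]
tool_rot: [0.29, 0.957, -0.001, -0.001]
force: [0.0, -0.7, 0.2]
finger_gap: 0.647
```

```bash
python3 - <<'E'
from h import *
go((.3935,.3077,.091),2.555)
E
```

```text
t 5.45 tcp [0.3929 0.3079 0.0899] yaw 2.5538 tilt z [-0.0027 -0.0022] gap 0.647 F [ 0.  -0.7  0.2] T [ 0.01 -0.02  0.05]
  shift mm [-0.6  0.1 -1.1] rot [-0.003 -0.001 -0.001]
```

>>> servo_tool([
  [0,0,0,0,0,0,-1],
  [0,0,0,0,0,0,-1],
  [0,0,0,0,0,0,-1],
  [0,0,0,0,0,0,-1],
], grip_force=50)

```text
t: 5.78
tcp_pos: [0.3934, 0.3082, 0.0901]
tool_rot: [0.29, 0.957, -0.001, -0.001]
force: [0.4, -0.5, -1.0]
finger_gap: 0.155
```

```bash
python3 - <<'E'
from h import *
go((.3935,.3077,.091),2.555)
w=manip.snapshot("wrist");cv2.imwrite("pics/w5.png",w["frame"][:,:,::-1])
go((.3935,.3077,.091),2.555)
E
```

```text
t 5.78 tcp [0.3934 0.3082 0.0901] yaw 2.5538 tilt z [-0.0016 -0.0015] gap 0.155 F [ 0.4 -0.5 -1. ] T [ 0.    0.03 -0.02]
  shift mm [-0.4 -0.4 -0.9] rot [-0.002 -0.    -0.001]
t 5.83 tcp [0.3933 0.3082 0.09  ] yaw 2.554 tilt z [-0.0018 -0.0017] gap 0.156 F [ 0.6  0.7 -0.3] T [ 0.1  -0.    0.04]
  shift mm [-0.4 -0.3 -1. ] rot [-0.002 -0.001 -0.001]
```

View pics/w5.png

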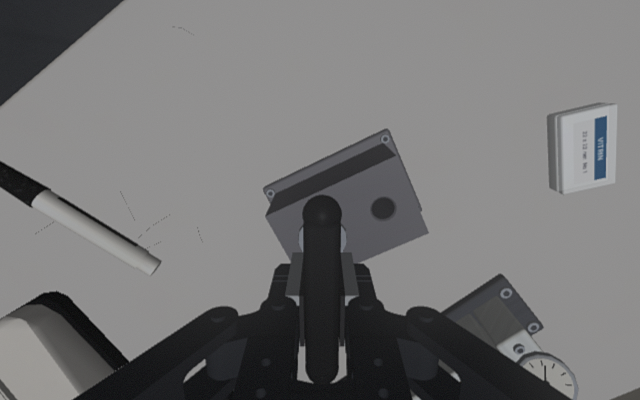

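>>> servo_tool([
  [0,0,-8,0,0,0,-1],
  [0,0,-12,0,0,0,-1],
  [0,0,-12,0,0,0,-1],
  [0,0,-12,0,0,0,-1],
])

```text
t: 6.17
tcp_pos: [0.3921, 0.3074, 0.1342]
tool_rot: [0.29, 0.957, -0.003, -0.003]
force: [-0.7, 0.5, -1.7]
finger_gap: 0.158
```

```bash
python3 - <<'E'
from h import *
go((.3933,.3082,.19),2.555)
E
```

```text
t 6.17 tcp [0.3921 0.3074 0.1342] yaw 2.5538 tilt z [-0.0066 -0.0042] gap 0.158 F [-0.7  0.5 -1.7] T [-0.03  0.02  0.02]
  shift mm [ -0.4   0.9 -55.8] rot [-0.007 -0.003 -0.001]
```

>>> servo_tool([
  [0,1,-15,-0.004,-0.002,0,-1],
  [0,1,-20,-0.003,-0.002,0,-1],
  [0,0,-20,-0.003,-0.001,0,-1],
  [0,0,-5,0,0,0,-1],
  [0,0,0,0,0,0,-1],
])

```text
t: 6.58
tcp_pos: [0.3931, 0.3091, 0.2006]
tool_rot: [0.29, 0.957, 0.002, 0.003]
force: [0.8, 0.3, -1.3]
finger_gap: 0.15
```

```bash
python3 - <<'E'
from h import *
go((.551,.332,.19),2.61)
w=manip.snapshot("wrist");cv2.imwrite("pics/w6.png",w["frame"][:,:,::-1])
s=manip.snapshot("side");cv2.imwrite("pics/s6.png",cv2.resize(s["frame"][160:300,220:420,::-1],None,fx=4,fy=4,interpolation=cv2.INTER_CUBIC))
go((.551,.332,.19),2.61)
E
```

```text
t 6.58 tcp [0.3931 0.3091 0.2006] yaw 2.5539 tilt z [0.0061 0.0027] gap 0.15 F [ 0.8  0.3 -1.3] T [-0.01  0.07  0.  ]
  shift mm [-118.7  106.5   11.6] rot [ 0.005  0.004 -0.056]
t 6.68 tcp [0.3926 0.3088 0.1992] yaw 2.5538 tilt z [0.0039 0.0017] gap 0.153 F [ 0.6 -0.2 -1.4] T [ 0.02  0.01 -0.03]
  shift mm [-119.   107.1    9.9] rot [ 0.004  0.002 -0.056]
```

View pics/w6.png

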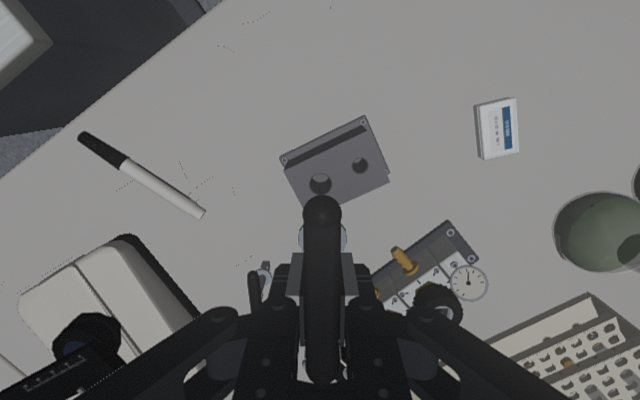

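View pics/s6.png

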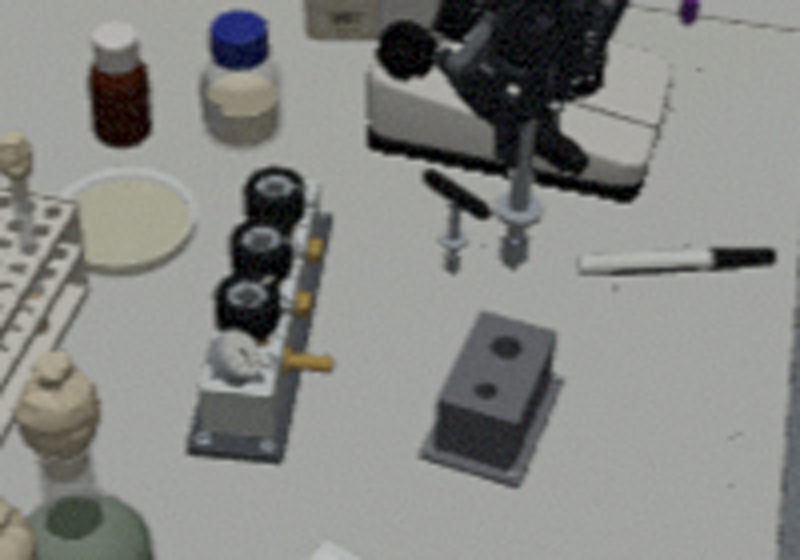

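>>> servo_tool([
  [-15,6,0,0.003,0.002,-0.01,-1],
  [-20,8,0,0,0,-0.01,-1],
  [-20,8,0,0,0,-0.01,-1],
  [-20,8,0,0,0,-0.01,-1],
  [-20,8,0,0,0,-0.01,-1],
  [-5,2,0,0,0,0,-1],
  [0,0,0,0,0,0,-1],
])

```text
t: 7.27
tcp_pos: [0.4943, 0.2856, 0.1877]
tool_rot: [0.264, 0.965, -0.007, -0.009]
force: [-1.6, 0.1, -1.4]
finger_gap: 0.152
```

```bash
python3 - <<'E'
from h import *
go((.551,.332,.19),2.61)
w=manip.snapshot("wrist");f=w["frame"];cv2.imwrite("pics/w7.png",f[:,:,::-1])
go((.551,.332,.19),2.61)
u,v=proj(w,(.551,.332,.0815)).round().astype(int);print(u,v)
np.savez("w7.npz",**w)
cv2.imwrite("pics/w7k.png",cv2.resize(f[v-60:v+60,u-60:u+60,::-1],None,fx=5,fy=5,interpolation=cv2.INTER_CUBIC))
E
```

```text
t 7.27 tcp [0.4943 0.2856 0.1877] yaw 2.6076 tilt z [-0.0216 -0.0081] gap 0.152 F [-1.6  0.1 -1.4] T [ 0.02 -0.01 -0.06]
  shift mm [-25.2  68.7  -3.9] rot [-0.018 -0.015 -0.002]
t 7.32 tcp [0.4936 0.2856 0.1875] yaw 2.6079 tilt z [-0.0222 -0.0084] gap 0.156 F [ 0.6  0.1 -0.4] T [-0.01 -0.01 -0.01]
  shift mm [-25.8  69.1  -4.1] rot [-0.018 -0.015 -0.002]
413 231
```

View pics/w7.png

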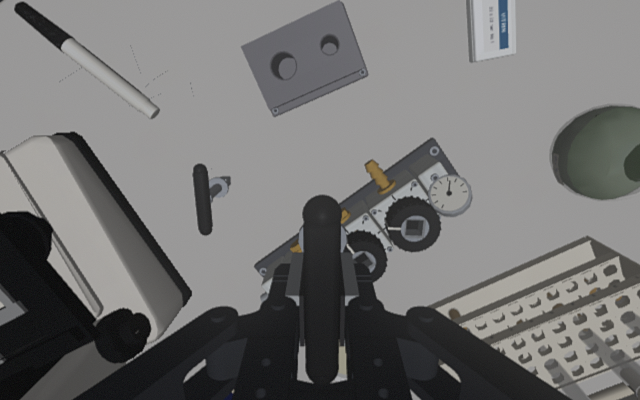

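View pics/w7k.png

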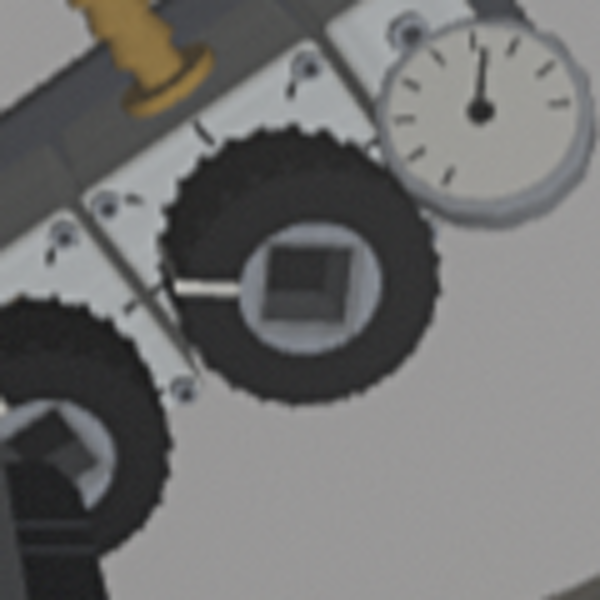

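```bash
python3 - <<'E'
from h import *
w=dict(np.load("w7.npz"))
C=lambda x,y:(353+(x+.5)/5-.5,171+(y+.5)/5-.5)
q=[onz(w,C(*p),.0815) for p in [(270,243),(352,247),(347,322),(262,318)]]
print("center",np.mean(q,0),[round(np.linalg.norm(q[i]-q[i-1])*1000,1) for i in range(4)])
for i,j in [(0,1),(3,2),(0,3),(1,2)]:
    d=q[j]-q[i];print("edge yaw mod",np.arctan2(d[1],d[0])%(np.pi/2)+np.pi/2)
d=onz(w,C(240,290),.0815)-onz(w,C(177,287),.0815);print("index x yaw",np.arctan2(d[1],d[0]))
c=onz(w,C(311,283),.0815);print(c)
# white? knob circle centre
st=manip.sense()
M=R.from_quat(st['tool_rot']).as_matrix()
a,b=[onz(w,p,st['tcp_pos'][2]+.0225) for p in [(322,196),(322,382.5)]]
m=(a+b)/2;print("bar len",np.linalg.norm(a-b),"bar in tool",M.T@(m-st['tcp_pos'])*1000, "yaw",np.arctan2(*(a-b)[1::-1]))
# side check of earlier tip
s=manip.snapshot("side");cv2.imwrite("pics/s7.png",cv2.resize(s["frame"][160:300,220:420,::-1],None,fx=4,fy=4,interpolation=cv2.INTER_CUBIC))
E
```

```text
center [0.54835653 0.33445445 0.0815    ] [np.float64(12.5), np.float64(12.7), np.float64(12.5), np.float64(13.3)]
edge yaw mod 2.5619073685287868
edge yaw mod 2.563910074387811
edge yaw mod 2.5815742730666056
edge yaw mod 2.633164240365587
index x yaw 0.9924503871366291
[0.54864692 0.33487486 0.0815    ]
bar len 0.08695292317948278 bar in tool [ -1.75217938   0.09521959 -22.53407482] yaw 2.6075800872366424
```

View pics/s7.png

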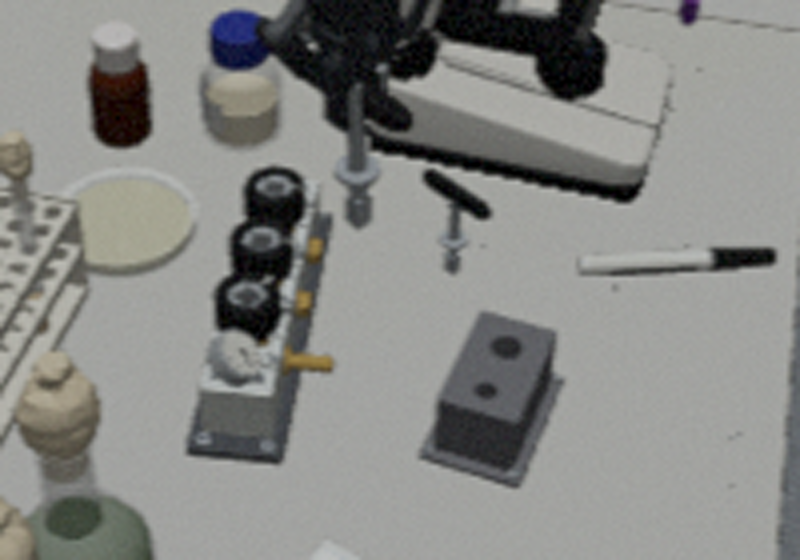

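```bash
python3 - <<'E'
from h import *
go((.5469,.3354,.185),2.575)
E
```

```text
t 7.37 tcp [0.4926 0.2858 0.1879] yaw 2.6086 tilt z [-0.0227 -0.0083] gap 0.153 F [ 0.2 -0.2 -1.2] T [-0.04 -0.03 -0.01]
  shift mm [-21.6  70.3   1.3] rot [-0.019 -0.015  0.034]
```

>>> servo_tool([
  [-4,10,0,-0.016,-0.013,0.017,-1],
  [-5,16,0,-0.006,-0.003,0.012,-1],
  [-5,16,0,-0.002,-0.002,0.006,-1],
  [-4,14,0,0,0,0,-1],
  [-2,6,0,0,0,0,-1],
  [0,0,0,0,0,0,-1],
])

```text
t: 7.87
tcp_pos: [0.5359, 0.3322, 0.1858]
tool_rot: [0.281, 0.96, 0.001, -0.0]
force: [0.3, 0.4, -1.1]
finger_gap: 0.155
```

```bash
python3 - <<'E'
from h import *
go((.5469,.3354,.18),2.575)
E
```

```text
t 7.87 tcp [0.5359 0.3322 0.1858] yaw 2.5716 tilt z [-0.0001  0.0029] gap 0.155 F [ 0.3  0.4 -1.1] T [ 0.    0.   -0.02]
  shift mm [-7.6  8.6  5.8] rot [ 0.002 -0.002 -0.003]
```

>>> servo_tool([
  [-5,5,4,0,0,0,-1],
  [-3,3,5,0,0,0,-1],
  [0,1,3,0,0,0,-1],
  [0,0,0,0,0,0,-1],
])

```text
t: 8.2
tcp_pos: [0.5451, 0.3357, 0.1723]
tool_rot: [0.281, 0.96, 0.0, -0.002]
force: [0.3, -0.6, -1.5]
finger_gap: 0.15
```

```bash
python3 - <<'E'
from h import *
go((.5469,.3354,.172),2.575)
s=manip.snapshot("side");cv2.imwrite("pics/s8.png",cv2.resize(s["frame"][190:270,240:340,::-1],None,fx=7,fy=7,interpolation=cv2.INTER_CUBIC))
go((.5469,.3354,.172),2.575)
st=manip.sense();M=R.from_quat(st['tool_rot']).as_matrix()
tip=st['tcp_pos']+M@np.array([-.0018,0,.080]);print(tip,proj(s,tip),proj(s,(.5484,.3345,.0815)))
t=manip.snapshot("top");cv2.imwrite("pics/t8.png",cv2.resize(t["frame"][150:230,230:350,::-1],None,fx=6,fy=6,interpolation=cv2.INTER_CUBIC))
E
```

```text
t 8.2 tcp [0.5451 0.3357 0.1723] yaw 2.5727 tilt z [-0.0029  0.0017] gap 0.15 F [ 0.3 -0.6 -1.5] T [-0.02 -0.02 -0.03]
  shift mm [-1.7  0.7  0.3] rot [-0.    -0.003 -0.002]
t 8.25 tcp [0.5451 0.3356 0.1725] yaw 2.5727 tilt z [-0.003   0.0016] gap 0.154 F [ 0.2  1.1 -1.7] T [-0.03 -0.04 -0.03]
  shift mm [-1.6  0.9  0.5] rot [-0.    -0.003 -0.002]
[0.54635429 0.3347121  0.09245069] [282.23534123 229.44415917] [281.58959507 232.52525203]
```

View pics/s8.png

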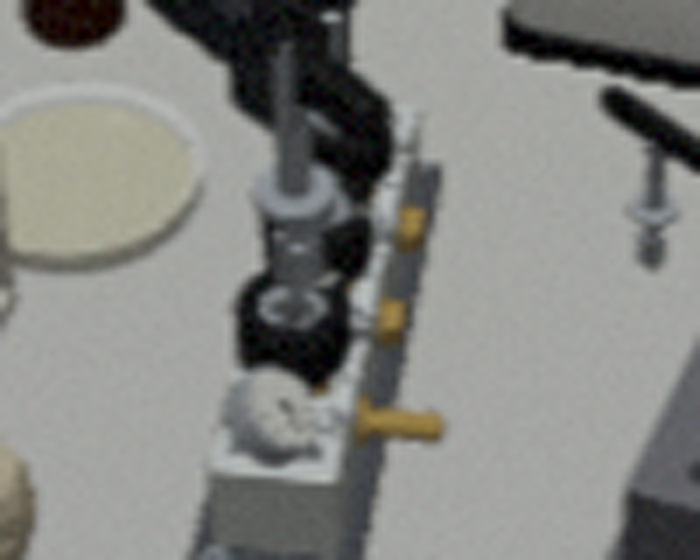

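>>> servo_tool([
  [-2,1,3,0,-0.002,0,-1],
  [-1,0.5,3,0,-0.001,0,-1],
  [0,0,3,0,0,0,-1],
])

```text
t: 8.55
tcp_pos: [0.5491, 0.3348, 0.1642]
tool_rot: [0.281, 0.96, 0.0, 0.001]
force: [-0.0, -0.7, -0.7]
finger_gap: 0.156
```

```bash
python3 - <<'E'
from h import *
go((.5469,.3354,.151),2.575)
E
```

```text
t 8.55 tcp [0.5491 0.3348 0.1642] yaw 2.5721 tilt z [0.0017 0.0005] gap 0.156 F [-0.  -0.7 -0.7] T [-0.01 -0.05 -0.06]
  shift mm [ 2.1 -0.7 13.2] rot [ 0.001  0.001 -0.003]
```

>>> servo_tool([
  [1,-0.3,1,0,0,0,-1],
  [0.5,0,1,0,0,0,-1],
])

```text
t: 8.72
tcp_pos: [0.5474, 0.335, 0.1613]
tool_rot: [0.281, 0.96, 0.0, 0.0]
force: [0.2, 0.6, -0.9]
finger_gap: 0.151
```

```bash
python3 - <<'E'
from h import *
go((.5469,.3354,.151),2.575)
E
```

```text
t 8.72 tcp [0.5474 0.335  0.1613] yaw 2.5715 tilt z [0.0007 0.    ] gap 0.151 F [ 0.2  0.6 -0.9] T [-0.06  0.03 -0.03]
  shift mm [ 0.6  0.1 10.3] rot [ 0.     0.001 -0.004]
```

Aligned to within 1 mm; descending gently.

>>> servo_tool([
  [0.3,0,2,0,0,0,-1],
  [0,0,2,0,0,0,-1],
  [0,0,1.5,0,0,0,-1],
])

```text
t: 8.97
tcp_pos: [0.5474, 0.3353, 0.156]
tool_rot: [0.281, 0.96, 0.0, 0.001]
force: [1.1, -0.5, -0.9]
finger_gap: 0.156
```

```bash
python3 - <<'E'
from h import *
go((.5469,.3354,.151),2.575)
E
```

```text
t 8.97 tcp [0.5474 0.3353 0.156 ] yaw 2.5717 tilt z [0.0021 0.0004] gap 0.156 F [ 1.1 -0.5 -0.9] T [-0.07 -0.09 -0.01]
  shift mm [ 0.5 -0.2  5. ] rot [ 0.001  0.002 -0.003]
```

>>> servo_tool([
  [0.3,0,2,0,0,0,-1],
  [0,0,2,0,0,0,-1],
])

```text
t: 9.13
tcp_pos: [0.5475, 0.3355, 0.1519]
tool_rot: [0.281, 0.96, 0.001, 0.001]
force: [-0.2, 0.5, -0.4]
finger_gap: 0.154
```

```bash
python3 - <<'E'
from h import *
go((.5469,.3354,.150),2.575)
E
```

```text
t 9.13 tcp [0.5475 0.3355 0.1519] yaw 2.5719 tilt z [0.0031 0.0003] gap 0.154 F [-0.2  0.5 -0.4] T [-0.07 -0.    0.02]
  shift mm [ 0.5 -0.4  1.9] rot [ 0.002  0.002 -0.003]
```

>>> servo_tool([
  [0.3,-0.3,2,0.001,0,0,-1],
  [0,0,1,0.001,0,0,-1],
  [0,0,0,0,0,0,-1],
])

```text
t: 9.38
tcp_pos: [0.5472, 0.3352, 0.148]
tool_rot: [0.281, 0.96, -0.001, 0.001]
force: [-0.2, 0.0, -1.3]
finger_gap: 0.155
```

```bash
python3 - <<'E'
from h import *
go((.5469,.3354,.149),2.575)
s=manip.snapshot("side");cv2.imwrite("pics/s9.png",cv2.resize(s["frame"][190:270,240:340,::-1],None,fx=7,fy=7,interpolation=cv2.INTER_CUBIC))
w=manip.snapshot("wrist");cv2.imwrite("pics/w9.png",w["frame"][:,:,::-1])
go((.5469,.3354,.149),2.575);print(manip.sense()['q'])
E
```

```text
t 9.38 tcp [0.5472 0.3352 0.148 ] yaw 2.572 tilt z [ 0.0021 -0.0019] gap 0.155 F [-0.2  0.  -1.3] T [-0.03 -0.13  0.02]
  shift mm [ 0.4  0.  -1. ] rot [-0.001  0.003 -0.003]
t 9.48 tcp [0.5472 0.3352 0.1481] yaw 2.572 tilt z [ 0.0021 -0.0019] gap 0.158 F [ 0.2 -0.8 -1.6] T [-0.07 -0.14  0.03]
  shift mm [ 0.4  0.  -0.9] rot [-0.     0.003 -0.003]
[ 0.37689523  0.6461469   1.46321965 -0.00296969  1.0309523  -0.62279968]
```

View pics/s9.png

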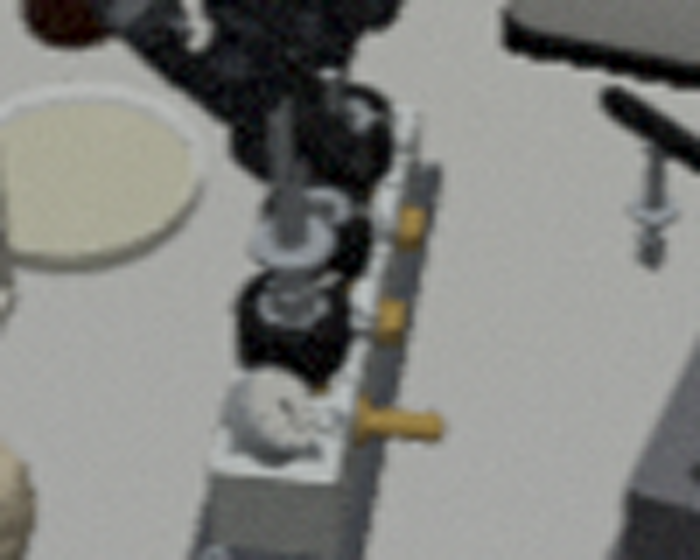

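View pics/w9.png

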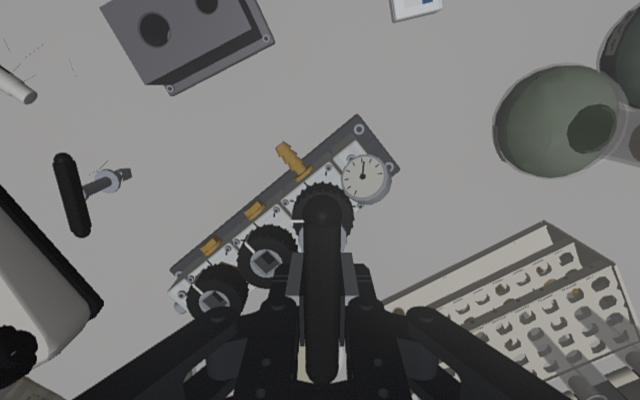

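>>> servo_tool([
  [0.3,0,-1.2,0,0.001,0.03,-1],
  [0,0,0,0,0,0.06,-1],
  [0,0,0,0,0,0.06,-1],
  [0,0,0,0,0,0.06,-1],
  [0,0,0,0,0,0.06,-1],
])

```text
t: 9.9
tcp_pos: [0.5477, 0.3352, 0.1492]
tool_rot: [0.412, 0.911, -0.0, 0.002]
force: [0.2, 0.0, -1.7]
finger_gap: 0.151
```

```bash
cat >> h.py <<'E'
A=np.array([.5487,.3343])
def key(yaw,z):
    st=manip.sense();M=R.from_quat(st['tool_rot']).as_matrix();ax=st['tcp_pos']+M@np.array([-.00175,0,.08]);print("tip est",ax.round(4),"err mm",((ax[:2]-A)*1000).round(1))
    c=.00175*np.array([np.cos(yaw),np.sin(yaw)]);go((A[0]+c[0],A[1]+c[1],z),yaw,st)
E
python3 - <<'E'
from h import *
key(1.65,.149)
E
```

```text
tip est [0.5491 0.3338 0.0692] err mm [ 0.4 -0.5]
t 9.9 tcp [0.5477 0.3352 0.1492] yaw 2.292 tilt z [ 0.0029 -0.0017] gap 0.151 F [ 0.2  0.  -1.7] T [-0.03 -0.08  0.05]
  shift mm [0.1 1.2 0.2] rot [0.002 0.003 0.642]
```

>>> servo_tool([
  [0,0.4,0,0.001,0.002,0.06,-1],
  [0,0.3,0,0.001,0.001,0.06,-1],
  [0,0.2,0,0,0,0.06,-1],
  [0,0.2,0,0,0,0.06,-1],
  [0,0.2,0,0,0,0.06,-1],
  [0,0.2,0,0,0,0.06,-1],
  [0,0.1,0,0,0,0.06,-1],
])

```text
t: 10.48
tcp_pos: [0.5483, 0.3357, 0.1489]
tool_rot: [0.6, 0.8, -0.002, -0.0]
force: [1.0, -0.2, -1.0]
finger_gap: 0.153
```

```bash
python3 - <<'E'
from h import *
key(1.65,.149)
w=manip.snapshot("wrist");cv2.imwrite("pics/w10.png",w["frame"][:,:,::-1])
E
```

```text
tip est [0.5486 0.3338 0.0689] err mm [-0.1 -0.5]
t 10.48 tcp [0.5483 0.3357 0.1489] yaw 1.854 tilt z [-0.0021 -0.0024] gap 0.153 F [ 1.  -0.2 -1. ] T [-0.07 -0.1   0.12]
  shift mm [ 0.3  0.4 -0.1] rot [-0.003  0.002  0.204]
```

View pics/w10.png

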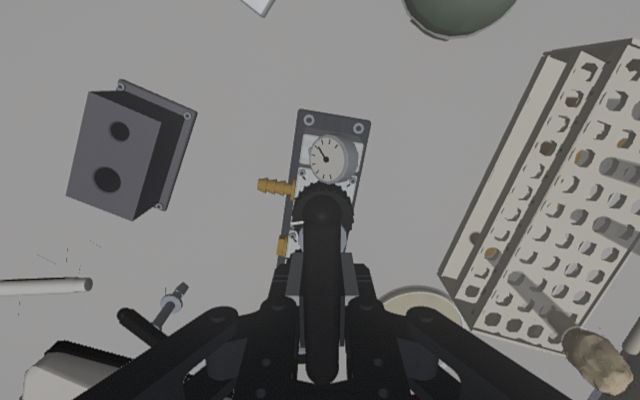

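>>> servo_tool([
  [0,0.3,0,-0.002,0.001,0.05,-1],
  [0,0.2,0,0,0,0.05,-1],
  [0,0.1,0,0,0,0.05,-1],
  [0,0,0,0,0,0.05,-1],
])

```text
t: 10.87
tcp_pos: [0.5484, 0.3357, 0.1488]
tool_rot: [0.678, 0.735, -0.001, 0.0]
force: [0.6, 0.5, -2.4]
finger_gap: 0.155
```

```bash
python3 - <<'E'
from h import *
key(1.60,.149)
E
```

```text
tip est [0.5484 0.3338 0.0688] err mm [-0.3 -0.5]
t 10.87 tcp [0.5484 0.3357 0.1488] yaw 1.6504 tilt z [-0.0013 -0.0017] gap 0.155 F [ 0.6  0.5 -2.4] T [-0.05 -0.14  0.12]
  shift mm [ 0.3  0.3 -0.2] rot [-0.001  0.002  0.05 ]
```

>>> servo_tool([
  [0,0.2,0,0,0.001,0.04,-1],
  [0,0.1,0,0,0,0.04,-1],
  [0,0,0,0,0,0.03,-1],
])

```text
t: 11.12
tcp_pos: [0.5485, 0.3357, 0.1487]
tool_rot: [0.718, 0.696, -0.001, -0.0]
force: [1.2, 0.1, -1.5]
finger_gap: 0.155
```

```bash
python3 - <<'E'
from h import *
key(1.60,.149)
w=manip.snapshot("wrist");cv2.imwrite("pics/w11.png",cv2.resize(w["frame"][150:270,250:400,::-1],None,fx=5,fy=5))
key(1.60,.149)
E
```

```text
tip est [0.5483 0.3339 0.0687] err mm [-0.4 -0.4]
t 11.12 tcp [0.5485 0.3357 0.1487] yaw 1.5395 tilt z [-0.0017 -0.001 ] gap 0.155 F [ 1.2  0.1 -1.5] T [-0.02 -0.15  0.1 ]
  shift mm [ 0.3  0.2 -0.3] rot [-0.002  0.001 -0.06 ]
tip est [0.5483 0.3339 0.0687] err mm [-0.4 -0.4]
t 11.17 tcp [0.5485 0.3357 0.1487] yaw 1.5388 tilt z [-0.0016 -0.001 ] gap 0.154 F [ 0.8 -0.2 -2.2] T [-0.05 -0.08  0.09]
  shift mm [ 0.4  0.2 -0.3] rot [-0.002  0.001 -0.061]
```

View pics/w11.png

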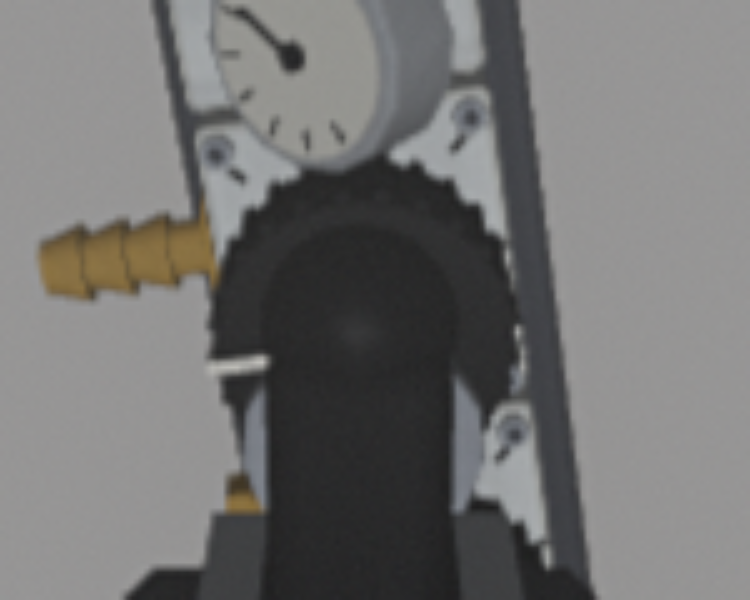

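>>> servo_tool([
  [0,0.1,0,0,0.001,0.04,-1],
  [0,0.1,0,0,0,0.04,-1],
])

```text
t: 11.33
tcp_pos: [0.5486, 0.3357, 0.1487]
tool_rot: [0.745, 0.668, -0.001, -0.0]
force: [0.5, 0.5, -1.7]
finger_gap: 0.152
```

```bash
python3 - <<'E'
from h import *
key(1.50,.149)
w=manip.snapshot("wrist");f=w["frame"];cv2.imwrite("pics/w12.png",cv2.resize(f[90:270,250:400,::-1],None,fx=4,fy=4,interpolation=cv2.INTER_CUBIC));np.savez("w12.npz",**w)
key(1.50,.149)
E
```

```text
tip est [0.5483 0.3339 0.0687] err mm [-0.4 -0.4]
t 11.33 tcp [0.5486 0.3357 0.1487] yaw 1.4617 tilt z [-0.0016 -0.0005] gap 0.152 F [ 0.5  0.5 -1.7] T [ 0.04 -0.08  0.4 ]
  shift mm [ 0.4  0.2 -0.3] rot [-0.002  0.001 -0.038]
tip est [0.5482 0.3339 0.0687] err mm [-0.5 -0.4]
t 11.38 tcp [0.5486 0.3357 0.1487] yaw 1.4602 tilt z [-0.0016 -0.0004] gap 0.152 F [ 0.1 -0.4 -0.8] T [-0.09 -0.09  0.23]
  shift mm [ 0.4  0.2 -0.3] rot [-0.002  0.001 -0.04 ]
```

View pics/w12.png

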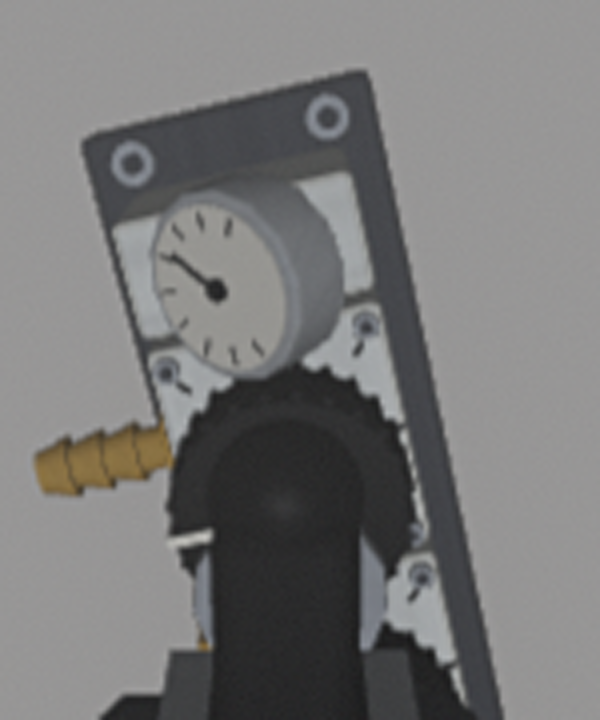

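```bash
python3 - <<'E'
from h import *
w=dict(np.load("w12.npz"))
C=lambda x,y:(250+(x+.5)/4-.5,90+(y+.5)/4-.5)
def yaw(a,b,z): d=onz(w,C(*b),z)-onz(w,C(*a),z);return round(float(np.arctan2(d[1],d[0])),3)
print("foot right edge (y axis)-pi/2",yaw((490,690),(370,75),.008)-np.pi/2,"front edge",yaw((85,140),(367,72),.008),"screws",yaw((133,163),(327,117),.008))
print("index",yaw((168,543),(212,537),.081), yaw((168,543),(212,537),.081))
print("spare centres", )
A_=onz(w,C(168,543),.081);d=np.array([.5487,.3343])-A_[:2];print("via axis",np.arctan2(d[1],d[0]),np.linalg.norm(d))
E
```

```text
foot right edge (y axis)-pi/2 0.10720367320510338 front edge 0.12 screws 0.119
index 0.037 0.037
spare centres
via axis 0.14880494563818294 0.020969987136156387
```

>>> servo_tool([
  [0.1,0.1,0,0,0.001,0.025,-1],
  [0,0,0,0,0,0.02,-1],
  [0,0,0,0,0,0.02,-1],
  [0,0,0,0,0,0.02,-1],
])

```text
t: 11.72
tcp_pos: [0.5486, 0.3357, 0.1487]
tool_rot: [0.772, 0.635, -0.001, -0.0]
force: [-0.1, -0.1, -1.5]
finger_gap: 0.155
```

```bash
python3 - <<'E'
from h import *
key(1.50,.149)
w=manip.snapshot("wrist");f=w["frame"];cv2.imwrite("pics/w13.png",cv2.resize(f[90:270,250:400,::-1],None,fx=4,fy=4,interpolation=cv2.INTER_CUBIC));np.savez("w13.npz",**w)
key(1.50,.149)
E
```

```text
tip est [0.5482 0.334  0.0687] err mm [-0.5 -0.3]
t 11.72 tcp [0.5486 0.3357 0.1487] yaw 1.3772 tilt z [-0.0011 -0.0004] gap 0.155 F [-0.1 -0.1 -1.5] T [-0.03 -0.06  0.38]
  shift mm [ 0.4  0.1 -0.3] rot [-0.001  0.001 -0.123]
tip est [0.5482 0.334  0.0687] err mm [-0.5 -0.3]
t 11.77 tcp [0.5486 0.3358 0.1487] yaw 1.3761 tilt z [-0.0011 -0.0003] gap 0.151 F [ 0.2 -1.1 -1.3] T [-0.04 -0.1   0.34]
  shift mm [ 0.3  0.2 -0.3] rot [-0.001  0.    -0.124]
```

View pics/w13.png

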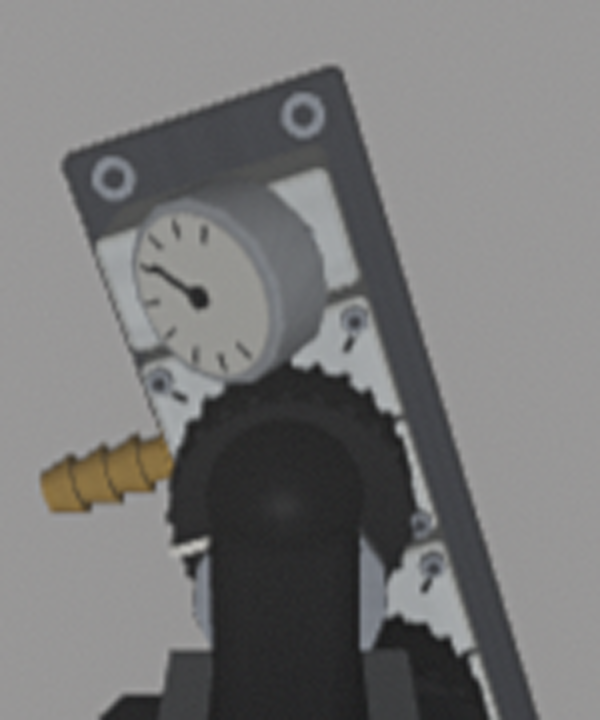

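```bash
python3 - <<'E'
import cv2,numpy as np
t=[]
for n in ("w9","w10"):
    f=cv2.imread(f"pics/{n}.png");t.append(cv2.resize(f[150:270,260:400],None,fx=4,fy=4,interpolation=cv2.INTER_CUBIC)[:,:390])
f=cv2.imread("pics/w9.png")
cv2.imwrite("pics/cmp.png",np.hstack(t))
E
```

```text
(no output)
```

View pics/cmp.png

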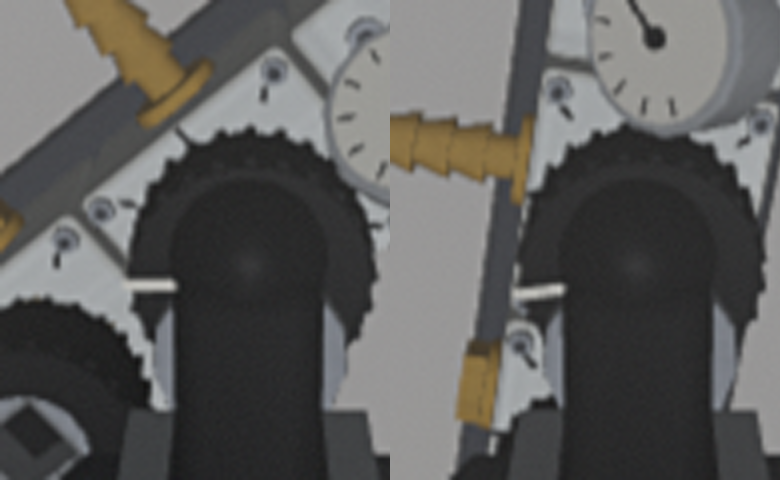

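>>> servo_tool([
  [0,-0.1,0,0,0,-0.06,-1],
  [0,-0.15,0,0,0,-0.08,-1],
  [0,-0.15,0,0,0,-0.08,-1],
  [0,-0.15,0,0,0,-0.08,-1],
  [0,-0.15,0,0,0,-0.08,-1],
  [0,-0.15,0,0,0,-0.08,-1],
  [0,-0.15,0,0,0,-0.08,-1],
  [0,-0.15,0,0,0,-0.08,-1],
])

```text
t: 12.43
tcp_pos: [0.5481, 0.3353, 0.1489]
tool_rot: [0.536, 0.844, 0.0, -0.001]
force: [0.2, -0.1, -0.3]
finger_gap: 0.153
```

```bash
python3 - <<'E'
from h import *
key(3.38,.149)
E
```

```text
tip est [0.5488 0.3339 0.0689] err mm [ 0.1 -0.4]
t 12.43 tcp [0.5481 0.3353 0.1489] yaw 2.0109 tilt z [-0.0013  0.002 ] gap 0.153 F [ 0.2 -0.1 -0.3] T [-0.12 -0.1  -0.13]
  shift mm [-0.8 -1.6 -0.1] rot [ 1.000e-03 -2.000e-03 -1.369e+00]
```

>>> servo_tool([
  [0,-0.2,0,0,0,-0.085,-1],
  [0,-0.2,0,0,0,-0.085,-1],
  [0,-0.2,0,0,0,-0.085,-1],
  [0,-0.2,0,0,0,-0.085,-1],
  [0,-0.2,0,0,0,-0.085,-1],
  [0,-0.15,0,0,0,-0.085,-1],
  [0,-0.15,0,0,0,-0.085,-1],
  [0,-0.15,0,0,0,-0.085,-1],
  [0,-0.15,0,0,0,-0.085,-1],
  [0,-0.15,0,0,0,-0.085,-1],
])

```text
t: 13.27
tcp_pos: [0.548, 0.334, 0.1494]
tool_rot: [0.13, 0.992, 0.004, -0.001]
force: [0.2, 0.2, -0.8]
finger_gap: 0.153
```

```bash
python3 - <<'E'
from h import *
key(3.38,.149)
E
```

```text
tip est [0.5495 0.3342 0.0694] err mm [ 0.8 -0.1]
t 13.27 tcp [0.548  0.334  0.1494] yaw 2.881 tilt z [-0.0019  0.0079] gap 0.153 F [ 0.2  0.2 -0.8] T [-0.07 -0.07 -0.07]
  shift mm [ 0.9 -0.3  0.4] rot [ 0.008 -0.002 -0.499]
```

>>> servo_tool([
  [0.3,-0.1,0.2,0.004,-0.001,-0.08,-1],
  [0.3,-0.1,0.1,0.003,-0.001,-0.08,-1],
  [0.2,-0.1,0,0.002,0,-0.08,-1],
  [0.2,-0.1,0,0,0,-0.08,-1],
  [0,0,0,0,0,-0.07,-1],
  [0,0,0,0,0,-0.04,-1],
  [0,0,0,0,0,0,-1],
])

```text
t: 13.85
tcp_pos: [0.5481, 0.334, 0.1497]
tool_rot: [-0.089, 0.996, 0.002, -0.0]
force: [0.4, -0.2, -1.5]
finger_gap: 0.155
```

```bash
python3 - <<'E'
from h import *
key(3.38,.149)
w=manip.snapshot("wrist");f=w["frame"];cv2.imwrite("pics/w14.png",f[:,:,::-1]);cv2.imwrite("pics/w14k.png",cv2.resize(f[150:270,260:400,::-1],None,fx=5,fy=5,interpolation=cv2.INTER_CUBIC));np.savez("w14.npz",**w)
s=manip.snapshot("side");cv2.imwrite("pics/s14.png",cv2.resize(s["frame"][190:270,240:340,::-1],None,fx=7,fy=7,interpolation=cv2.INTER_CUBIC))
key(3.38,.149)
E
```

```text
tip est [0.5497 0.3346 0.0697] err mm [1.  0.3]
t 13.85 tcp [0.5481 0.334  0.1497] yaw -2.9635 tilt z [-0.0006  0.003 ] gap 0.155 F [ 0.4 -0.2 -1.5] T [-0.05 -0.   -0.07]
  shift mm [1.1 0.1 0.7] rot [ 0.003  0.    -0.06 ]
tip est [0.5497 0.3345 0.0697] err mm [1.  0.2]
t 13.95 tcp [0.5481 0.334  0.1497] yaw -2.9647 tilt z [-0.0005  0.0029] gap 0.156 F [-0.1 -0.6 -1.5] T [-0.1  -0.11 -0.08]
  shift mm [1.1 0.1 0.7] rot [ 0.003  0.    -0.062]
```

View pics/w14.png

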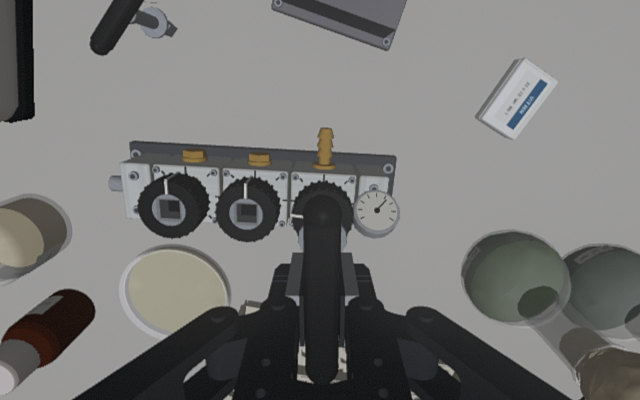

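View pics/w14k.png

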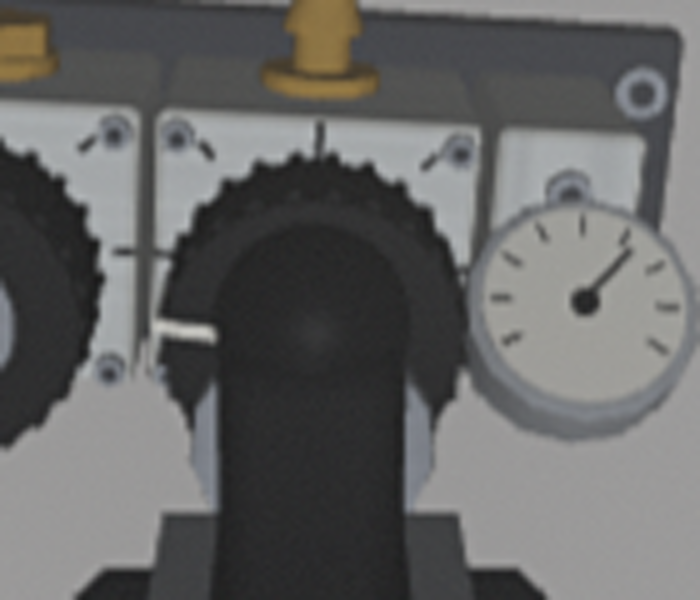

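View pics/s14.png

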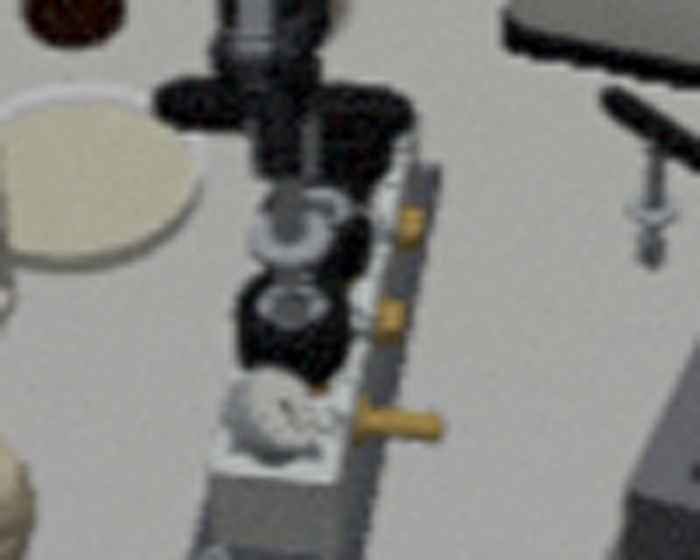

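```bash
python3 - <<'E'
from h import *
w=dict(np.load("w14.npz"));f=w["frame"]
C=lambda x,y:(260+(x+.5)/5-.5,150+(y+.5)/5-.5)
def yaw(a,b,z): d=onz(w,b,z)-onz(w,a,z);return round(float(np.arctan2(d[1],d[0])),3)
foot=yaw((396,156.5),(130,143),.008)+np.pi/2;print("foot x yaw",foot)
i=yaw(C(155,327),C(215,336),.082);print("index x yaw",i,"valve",i-foot)
P=onz(w,C(155,327),.082);d=np.array([.5487,.3343])-P[:2];y2=np.arctan2(d[1],d[0]);print("via axis",y2-foot,np.linalg.norm(d))
cv2.imwrite("pics/w14s.png",cv2.resize(f[160:250,125:285,::-1],None,fx=5,fy=5,interpolation=cv2.INTER_CUBIC))
E
```

```text
foot x yaw 0.1257963267948965
index x yaw 1.587 valve 1.4612036732051035
via axis 1.5331659391095118 0.020755904252874862
```

View pics/w14s.png

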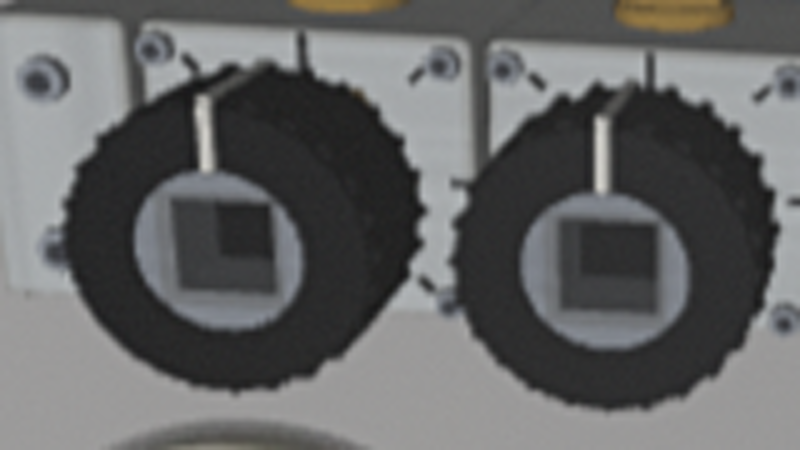

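>>> servo_tool([
  [0.4,0,0.3,0.002,0,-0.04,-1],
  [0.3,0,0.2,0,0,-0.03,-1],
  [0,0,0,0,0,0,-1],
  [0,0,0,0,0,0,-1],
  [0,0,0,0,0,0,-1],
])

```text
t: 14.37
tcp_pos: [0.548, 0.334, 0.1498]
tool_rot: [-0.12, 0.993, 0.001, 0.001]
force: [1.0, -0.1, -2.0]
finger_gap: 0.157
```

```bash
python3 - <<'E'
from h import *
key(3.38,.149)
w=manip.snapshot("wrist");f=w["frame"];cv2.imwrite("pics/w15k.png",cv2.resize(f[130:270,250:410,::-1],None,fx=4,fy=4,interpolation=cv2.INTER_CUBIC));np.savez("w15.npz",**w)
key(3.38,.149)
print(np.abs(manip.sense()['qd']).max())
E
```

```text
tip est [0.5498 0.3346 0.0698] err mm [1.1 0.3]
t 14.37 tcp [0.548  0.334  0.1498] yaw -2.901 tilt z [0.0011 0.0021] gap 0.157 F [ 1.  -0.1 -2. ] T [-0.08 -0.09 -0.1 ]
  shift mm [1.  0.1 0.8] rot [0.002 0.002 0.002]
tip est [0.5498 0.3346 0.0698] err mm [1.1 0.3]
t 14.42 tcp [0.548  0.334  0.1498] yaw -2.9009 tilt z [0.001  0.0022] gap 0.156 F [ 1.3 -0.4 -1.4] T [-0.07 -0.07 -0.07]
  shift mm [1.  0.1 0.8] rot [0.002 0.001 0.002]
0.008634273739685394
```

View pics/w15k.png

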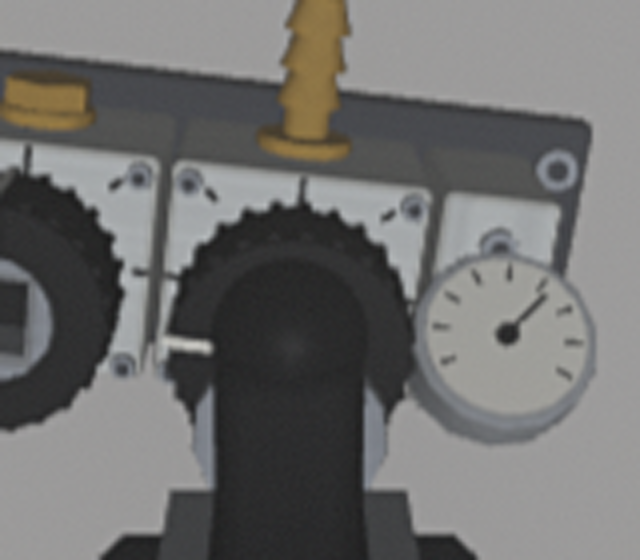

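```bash
python3 - <<'E'
from h import *
s=manip.snapshot("side");f=s["frame"];cv2.imwrite("pics/s15.png",cv2.resize(f[190:270,240:340,::-1],None,fx=7,fy=7,interpolation=cv2.INTER_CUBIC))
for dz in (0,.004): 
    c=proj(s,(.5494,.3345,.1148+dz));m=proj(s,(.5487,.3343,.0818));print(((c-[240,190]+.5)*7).round(0),((m-[240,190]+.5)*7).round(0))
w=dict(np.load("w15.npz"));C=lambda x,y:(250+(x+.5)/4-.5,130+(y+.5)/4-.5)
def yaw(a,b,z): d=onz(w,C(*b),z)-onz(w,C(*a),z);return float(np.arctan2(d[1],d[0]))
fo=yaw((585,122),(0,52),.008)+np.pi/2;print(fo,yaw((163,341),(212,348),.082)-fo)
key(3.38,.149)
E
```

```text
[288. 230.] [294. 300.]
[288. 221.] [294. 300.]
0.11966461157817143 1.5379223550048757
tip est [0.5498 0.3346 0.0697] err mm [1.1 0.3]
t 14.47 tcp [0.548  0.334  0.1497] yaw -2.9006 tilt z [0.001  0.0021] gap 0.154 F [-0.2 -0.  -0.9] T [-0.07 -0.02 -0.03]
  shift mm [1.  0.1 0.7] rot [0.002 0.001 0.003]
```

View pics/s15.png

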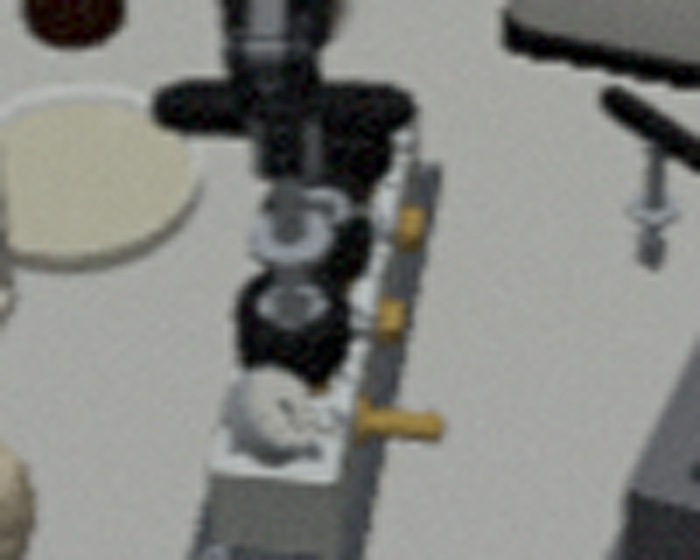

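```bash
python3 - <<'E'
from station import manip
print(manip.sign_off()); 
E
```

```text
the job is handed in; nothing more can be done
None
```

I preset the purge valve and handed the job in at about 14.5 s, still gripping the key upright in the recess. `sign_off()` reports no verdict, so everything below comes from my own checks.

**What I did:**
- I picked the large black T-key in the stand, not the smaller black key or the purple one, and lifted it straight up.
- I fitted it in the recess of the valve above the hose barb, the one next to the gauge.
- I screwed the valve clockwise until it seated. The torque rose from about 0.1 to about 0.36 N m, and the index line stopped turning while the tool went on another 0.08 rad.
- I then backed it off anticlockwise.

**Last checks:**

| Check | Result | Required |
|---|---|---|
| Valve opening, from the index line against the manifold foot | about 1.54 rad | 1.27 to 1.87 |
| Tip depth, from the tool height and the side view | about 12 mm | 8 mm or more |
| Tool tilt | about 0.002 rad | below 0.12 |
| Tip distance from the middle | about 1.1 mm | below 3 mm |

The arm was at rest at the end, with joint speeds below 0.01 rad/s. In the last wider wrist view, just before the final small turn, both spare valves' index lines stood at their long ticks. In the last views the brown bottle, the blue-capped bottle and the flat box were upright, and I did not touch them.

**What was uncertain or disagreed:**
- **Seat:** two readings of the short index line there gave about -0.08 and 0.03 rad. I judged the valve seated mainly from the torque rise and the knob stopping.
- **Opening:** just before the final small turn, two ways of reading the index line gave 1.46 and 1.53 rad.
- **Key twist at the seat:** the key turned further in the recess than the stated 5 degrees of play, which I put down to give in the contact.
- **Final corrections:** the last 1 mm sideways and 0.5 mm downward corrections had no visible effect.

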